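# Take the knobbed case out of the packed rack and stop the gap

### The job

Take the plywood case with the round knob out of the packed rack by tipping its top out towards the robot and drawing it free over the lip, and set it down gently, upright, in the empty tray. Then stand the pale spacer block fully down on the rack's floor in the gap it left, so that the row cannot shift. Leave the other cases standing in their places, and do not disturb the bowl, finial, bottle and mug.

Things in the scene. Friction and masses are not known exactly. Their poses are not given: they have to be found in the camera images.
- rack: Fixed wooden rack holding the row. Origin: centre of its underside on the bench; -x is its open front, y along the row. Floor 150 mm deep (x), top at z 10 mm; 264 mm wide inside between 12 mm end walls, 90 mm high in front, 162 mm behind x -12 mm. Rear stop rail x 36 to 48, z 62 to 88 mm. The cases' fronts stand about 11 mm behind the lip (x about -52 mm).
- lip_top (a point): Middle of the top of the rack's front lip, 38 mm above the bench, 28 mm above the rack's floor; the lip is 12 mm thick (x -75 to -63 mm of the rack). Axes as the rack.
- shelf_edge (a point): Middle of the lower front edge of the rack's upper shelf (x -6 to 73, z 162 to 176 mm of the rack). It covers the rear 26 mm of every case with 22 mm of room above, less than the lip's height: a case can be neither lifted straight out nor slid out upright, but clears both once tipped forward by about 15 degrees. Axes as the rack.
- guard_rail (a point): Middle of the steel guard rail, 10 mm thick, along the rack's y, on a post at each end, 235 mm above the bench (x -7 mm of the rack). Its front is 20 mm behind the knob's axis: a gripper pointing straight down at the knob hits it; leaning back towards the rack's front by 25 to 30 degrees it passes. Axes as the rack.
- slot_floor (a point): On the rack's floor, in the middle of its width, midway between the back of the lip and the plane of the guard rail's front (25.5 mm each). The spacer goes in the gap at this distance from the lip. Axes as the rack.
- knob_case_center (a point): Centre (65 mm up) of the wanted case: plywood case 72 (x, depth) x 52 (y, width) x 130 mm (z, height), 0.3 to 0.6 kg, standing in the row in one of the three middle places. The only one with a round turned knob on top: upright cylinder 26 mm across, 42 mm high, its axis 16 mm towards the front (-x) of the case's centre. Its foot stands 65 mm below this point. x points to its back, z up.
- knob_mid (a point): On the axis of that knob, 27 mm above the case's top: where to pinch it. Axes as the case. The grips of the neighbours are over 45 mm away.
- case_a_center (a point): Centre (65 mm up) of a plywood case 72 (x, depth) x 52 (y, width) x 130 mm (z, height), 0.3 to 0.6 kg, standing in the row; its grip is a flat bar 34 mm front to back, 10 mm wide, 20 mm high, centred 15 mm in front of the case's centre. Stays where it is. Gaps between neighbours about 1 mm.
- case_b_center (a point): Centre (65 mm up) of a plywood case 72 (x, depth) x 52 (y, width) x 130 mm (z, height), 0.3 to 0.6 kg, standing in the row; its grip is a flat bar 34 mm front to back, 10 mm wide, 20 mm high, centred 15 mm in front of the case's centre. Stays where it is. Gaps between neighbours about 1 mm.
- case_c_center (a point): Centre (65 mm up) of a plywood case 72 (x, depth) x 52 (y, width) x 130 mm (z, height), 0.3 to 0.6 kg, standing in the row; its grip is a flat bar 34 mm front to back, 10 mm wide, 20 mm high, centred 15 mm in front of the case's centre. Stays where it is. Gaps between neighbours about 1 mm.
- case_d_center (a point): Centre (65 mm up) of a plywood case 72 (x, depth) x 52 (y, width) x 130 mm (z, height), 0.3 to 0.6 kg, standing in the row; its grip is a flat bar 34 mm front to back, 10 mm wide, 20 mm high, centred 15 mm in front of the case's centre. Stays where it is. Gaps between neighbours about 1 mm.
- spacer_center (a point): Centre (90 mm up) of the loose spacer block, pale wood, 34 (x) x 48 (y) x 180 mm (z), 0.15 to 0.3 kg, standing on the bench on one side of the rack. The lowest 25 mm taper in y to 36 mm at the foot. It is the same turned by 180 degrees. In the rack its y lies along the row and its top stands 50 mm above the cases.
- tray: Fixed low square tray, dark wood, 135 x 135 mm outside, rim 14 mm high, 6 mm thick, floor 6 mm thick; origin: centre of its underside on the bench. On the other side of the rack from the spacer. Empty.
- bowl: Bystander: small dark turned bowl 62 mm across, 36 mm high, on the rack's upper shelf near its +y end. Origin: centre of its underside.
- finial: Bystander: pale turned finial 44 mm across, 60 mm high, on the upper shelf near its -y end. Origin: centre of its underside.
- oil: Bystander: amber bottle 52 mm across, 110 mm high, on the bench behind one side of the rack. Origin: centre of its underside.
- mug: Bystander: white mug 76 mm across, 85 mm high with a handle, on the bench behind the other side. Origin: centre of its underside.
Not all that is in view belongs to the job. Several things look just like the part that bears spacer_center: the one meant starts farthest to the robot's right. What is shaped like the part that bears case_d_center but pink is not meant.

How it is judged:
By the outcome, as a careful person would: the job done as asked, in the order asked, and still so for the second after the job is handed in, with the robot touching nothing.
It also fails if it takes over 56 s, if anything falls off the work surface, if the arm or the gripper's body presses on something with over 40 N, if the wrist force passes 120 N, or if a joint passes its speed limit or range.

### The arm

A 6-joint arm with a two-finger parallel gripper is mounted at the origin on the work surface. World frame = base frame: x ahead of the robot, y to its left, z up, the work surface at z = 0. Lengths are in m, angles in rad, forces in N, time in s.
With the tool pointing down it reaches from about 0.25 to 0.775 m from the base axis. Payload 4 kg.
Tool frame: the origin (TCP) lies between the finger pads; the fingertips stand 14 mm ahead of it and the grasp point (between the pads) lies 5 mm behind it; z points along the fingers, y is the direction in which the jaws open and shut (so a half turn about z gives the same grasp; the last joint's range is limited). The gripper opens to 94 mm and grips with 3 to 60 N. Pads are 16 mm wide; open, the fingers measure 119 mm over their backs; the gripper's body (75 mm by 177 mm) begins 78 mm behind the grasp point.
Start: joints at [1.195, 0.087, 1.371, -0, 1.684, -0.103], TCP at [0.148, 0.53, 0.22] pointing down, gripper open.
Joint ranges: [-3.1, 3.1], [-0.76, 2.03], [0.27, 2.55], [-1.08, 4.22], [0.17, 2.65], [-2.57, 2.57]. Speed limits (rad/s): [2.79, 2.79, 3.14, 3.14, 3.14, 3.14].

### API

Orientations are given as [roll, pitch, yaw] about the fixed x, y, z axes, in that order (R = Rz(yaw) Ry(pitch) Rx(roll)).
In Python, from bench import robot, cams, spotter gives the robot as it stands.
- The arm moves only by the shell command python3 -m inch 'ROWS'. ROWS is JSON, a list of rows, each an object of numbers: "grip": the opening, from 0 (shut) to 1 (fully open); "dx", "dy", "dz": the shift along the tool's x, y, z in units of 25 mm (1.0 is 25 mm); "rx", "ry", "rz": the turn, a rotation vector about the tool's x, y, z in units of 5 degrees (1.0 is 5 degrees). A call has 1 to 12 rows; each row shifts and turns the pose as measured when the row begins, along the tool's axes as they then stand; what a row does not reach is not made up. A row lasts 1/8 s, in which the tool goes at most 62.5 mm and 10.7 degrees, less where a joint would pass 70% of its speed; a pose out of reach is approached as far as the arm can. A call is refused whole if a number of a shift passes 1 or a number of a turn 1, either way. A call with a gripper value outside its range is refused whole. The fingers move at their own pace and stop on an object; the grip force is fixed at half the most. Time passes only in rows, so rows that do not move let the fingers close. It gives the time, the measured TCP pose, the force and the opening at its end, in the units of the state.
- robot.get_obs(): the state, without advancing time (a new reading comes with each control period).
- cams.snapshot(name): name is "scene" or "side" or "wrist"; returns a dict with "frame" (420x560x3 uint8, red, green, blue), "intrinsics" (3x3 intrinsics, pixels), "eye" and "orientation" of the camera in the world. Camera axes: x right, y up, looking along -z (the intrinsics and any distortion apply to the point x, -y, -z); pixel columns grow to the right and rows downward; lengths in m; the calibration is good to about 2 mm. A picture is of the moment at which its call begins. There is no depth.
- robot.close_job(): hands the job in, once; it reports no verdict.
Trained networks look in a picture, given as the dict that the camera call returned (one of the last four; its "shot" number tells which), for a name from the list of things; names that differ only in an ending like _2 or _b are one class to them, and where a whole thing is asked for, a point or a joint stands for the part that bears it (a point fixed in the world has none). Each returns a list of dicts, best first, with "score" (0 to 1); they miss things now and then, are a little off and sometimes report something else, mostly with a low value. They report only what shows in the picture. A call takes as long as a camera call. They do not tell look-alikes from the thing itself.
- spotter.regions_of(picture, query): "pixels" (420x560 bool, what is visible of it) and "extent" ([left, top, right, bottom] in pixels, round what is visible of it).
- spotter.place_of(picture, query): "pixel" ([column, row] in pixels: a listed point, or the origin of a listed thing).
The state is a dict: "time": time; "joint_positions": joint angles; "qvel": joint speeds; "joint_torque": joint torques, N m; "tool_pos": TCP position; "ee_rot": TCP orientation; "wrist_force": force on the tool from outside, world axes, zero at the start; "wrist_torque": the same for the moment, N m; "width": finger opening in m.
Only numpy, scipy, OpenCV 4.12 (cv2) and the standard library are available. Lean on these libraries where they do the work, as an engineer would, in place of code of your own. Each camera call takes 0.05 s, during which the arm holds its last target.

## Working session

There is one attempt and no reset: what is moved stays moved. The work goes in short steps, Python scripts to look and compute and a shell command to move; the robot and the scene stay as the last step left them, time stands still between calls to the robot, and variables do not carry over. Pictures are saved under pics/ and viewed, and the job is handed in when it is done.

```bash
ls; mkdir -p pics
python3 - <<'E'
from bench import robot,cams,spotter
import cv2
print(robot.get_obs())
for n in ["scene","side"]:
    p=cams.snapshot(n); cv2.imwrite(f"pics/{n}0.png",p["frame"][:,:,::-1]); print(n,p["eye"],p["orientation"],p["intrinsics"],[k for k in p])
E
```

```text
pics
{'time': 0.0, 'joint_positions': array([ 1.19488524e+00,  8.79360221e-02,  1.37227996e+00,  5.90784358e-06,
        1.68358391e+00, -1.03096787e-01]), 'qvel': array([ 0.00091032, -0.00081868,  0.00070733,  0.0011428 ,  0.00133087,
        0.00023399]), 'joint_torque': array([ 1.81675296e-04, -3.40186501e+01, -3.02422607e+01,  7.17567257e-02,
        3.30996746e-02, -2.01961711e-04]), 'tool_pos': array([0.14799966, 0.52916557, 0.21830148]), 'ee_rot': array([-3.13939775e+00, -2.32996095e-04,  2.86877875e+00]), 'wrist_force': array([ 0.61303949, -0.2241243 ,  0.23460012]), 'wrist_torque': array([ 0.00487304, -0.00082743, -0.00867938]), 'width': 0.0944164729252141}
scene [ 0.96093836 -0.45724495  1.06187043] [ 0.64092404 -0.01649717  0.68318431] [[422.81635179   0.         282.75857905]
 [  0.         422.81635179 215.77571658]
 [  0.           0.           1.        ]] ['frame', 'intrinsics', 'eye', 'orientation', 'shot']
side [ 0.25182433 -0.7767441   0.99730097] [ 0.81142176 -0.00591134 -0.35654221] [[441.66169422   0.         274.41413758]
 [  0.         441.66169422 215.38494839]
 [  0.           0.           1.        ]] ['frame', 'intrinsics', 'eye', 'orientation', 'shot']
```

View pics/scene0.png

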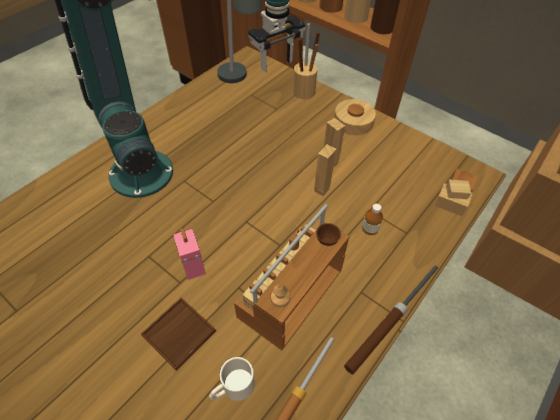

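View pics/side0.png

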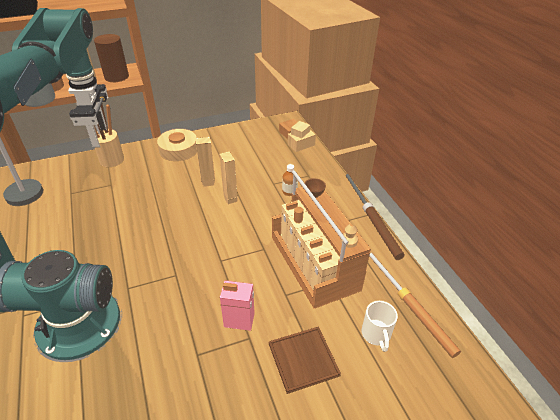

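The scene view shows the rack at about (295,275), the tray at (178,333), two spacer-like blocks at (325,170) and (335,145), and a pink case at (190,255). In the side view the knob case is second from the far end, with its knob at (298,213).

```bash
cat > h.py <<'E'
import numpy as np, cv2
from scipy.spatial.transform import Rotation as R
from bench import robot,cams,spotter
def Rw(o): return R.from_euler('xyz',o).as_matrix()
def ray(p,px):
    K=p["intrinsics"]; d=np.array([(px[0]-K[0,2])/K[0,0],-(px[1]-K[1,2])/K[1,1],-1.])
    d=Rw(p["orientation"])@d; return np.array(p["eye"]),d/np.linalg.norm(d)
def atz(p,px,z):
    e,d=ray(p,px); return e+d*(z-e[2])/d[2]
def tri(obs):
    A=np.zeros((3,3));b=np.zeros(3);Ls=[]
    for p,px in obs:
        e,d=ray(p,px);M=np.eye(3)-np.outer(d,d);A+=M;b+=M@e;Ls.append((M,e))
    x=np.linalg.solve(A,b); return x,[1e3*np.linalg.norm(M@(x-e)) for M,e in Ls]
def proj(p,X):
    c=Rw(p["orientation"]).T@(np.atleast_2d(X)-p["eye"]).T
    K=p["intrinsics"]; return np.stack([K[0,0]*c[0]/-c[2]+K[0,2], -K[1,1]*c[1]/-c[2]+K[1,2]],1)
E
python3 - <<'E'
from h import *
P={n:cams.snapshot(n) for n in ["scene","side"]}
import pickle; pickle.dump(P,open("p0.pkl","wb"))
for q in ["rack","lip_top","shelf_edge","guard_rail","slot_floor","knob_case_center","knob_mid","case_a_center","spacer_center","tray","bowl","finial","oil","mug"]:
    r={n:spotter.place_of(P[n],q) for n in P}
    print(q,{n:[(np.round(a["pixel"]).tolist(),round(a["score"],2)) for a in r[n][:6]] for n in r})
    if r["scene"] and r["side"] and "case_" not in q[:5]:
        for a in r["scene"][:3]:
            for b in r["side"][:3]:
                x,e=tri([(P["scene"],a["pixel"]),(P["side"],b["pixel"])])
                if max(e)<8: print("   ",x.round(4),np.round(e,1))
E
```

```text
rack {'scene': [([291.0, 294.0], 0.89)], 'side': [([314.0, 263.0], 0.96)]}
    [ 0.6623 -0.0263  0.0021] [1.3 1.3]
lip_top {'scene': [], 'side': []}
shelf_edge {'scene': [([178.0, 330.0], 0.74), ([285.0, 263.0], 0.6), ([291.0, 294.0], 0.53)], 'side': [([317.0, 226.0], 0.64)]}
    [ 0.65   -0.0428  0.1746] [1.4 1.4]
guard_rail {'scene': [([292.0, 248.0], 0.8)], 'side': [([320.0, 206.0], 0.78)]}
    [ 0.6589 -0.03    0.2356] [2.3 2.3]
slot_floor {'scene': [], 'side': [([302.0, 264.0], 0.75)]}
knob_case_center {'scene': [], 'side': [([302.0, 234.0], 0.77)]}
knob_mid {'scene': [], 'side': [([302.0, 216.0], 0.69)]}
case_a_center {'scene': [], 'side': [([294.0, 223.0], 0.93)]}
spacer_center {'scene': [([333.0, 142.0], 0.87), ([324.0, 172.0], 0.61)], 'side': [([226.0, 177.0], 0.96), ([206.0, 164.0], 0.63), ([292.0, 258.0], 0.36), ([309.0, 245.0], 0.32)]}
    [0.4582 0.4451 0.0919] [7.5 7.5]
    [0.5058 0.3295 0.0966] [4.7 4.7]
tray {'scene': [([179.0, 333.0], 0.71)], 'side': [([303.0, 358.0], 0.58), ([227.0, 179.0], 0.17)]}
    [ 0.5111 -0.2975  0.0066] [0.5 0.5]
bowl {'scene': [([324.0, 239.0], 0.59)], 'side': [([313.0, 195.0], 0.68)]}
    [0.6844 0.0649 0.1864] [2.5 2.5]
finial {'scene': [([279.0, 299.0], 0.65)], 'side': [([350.0, 242.0], 0.83)]}
    [ 0.7007 -0.1274  0.1818] [1.4 1.4]
oil {'scene': [([370.0, 228.0], 0.91), ([261.0, 306.0], 0.66)], 'side': [([289.0, 193.0], 0.65)]}
    [ 0.7125  0.3014 -0.0029] [2.9 2.9]
mug {'scene': [([242.0, 385.0], 0.8)], 'side': [([374.0, 330.0], 0.95)]}
    [ 0.7176 -0.2863 -0.0013] [2.8 2.8]
```

Run:
```python
import pickle,cv2
P=pickle.load(open("p0.pkl","rb"))
f=P["side"]["frame"][:,:,::-1]; cv2.imwrite("pics/s_rack.png",cv2.resize(f[160:310,250:400],(800,600*4//3))[:,:] if 0 else cv2.resize(f[160:310,230:400],(680,600),interpolation=cv2.INTER_CUBIC))
f=P["scene"]["frame"][:,:,::-1]; cv2.imwrite("pics/c_rack.png",cv2.resize(f[195:345,225:365],(560,600),interpolation=cv2.INTER_CUBIC))
```

```text
(no output)
```

View pics/s_rack.png

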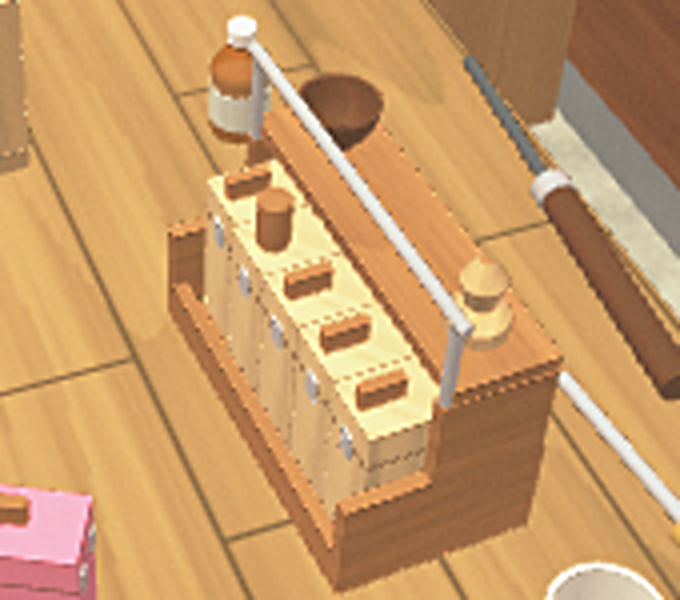

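View pics/c_rack.png

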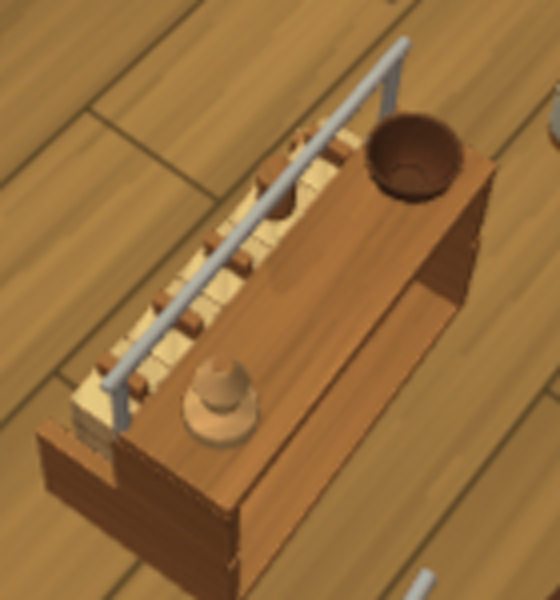

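```bash
cat > fit.py <<'E'
from h import *; import pickle
from scipy.optimize import least_squares
P=pickle.load(open("p0.pkl","rb"))
S=[((338,590),(-75,-144,0)),((527,525),(75,-144,0)),((563,357),(73,-144,176)),((440,403),(-6,-144,176)),((338,513),(-75,-144,90)),((168,232),(-75,144,90))]
C=[((240,512),(73,-144,176)),((38,430),(-75,-144,90)),((47,488),(-75,-144,0)),((495,168),(73,144,176)),((115,440),(-6,-144,176))]
px=[("side",(230+u/4,160+v/4),m) for (u,v),m in S]+[("scene",(225+u/4,195+v/4),m) for (u,v),m in C]
def W(t,m): return (R.from_euler('z',t[2]).as_matrix()@np.array(m).T/1000).T+np.array([t[0],t[1],0])
def f(t): return np.concatenate([proj(P[n],W(t,m))[0]-u for n,u,m in px])
if __name__=="__main__":
    s=least_squares(f,[.66,-.026,.08],loss="soft_l1"); print(s.x,np.degrees(s.x[2]))
    r=f(s.x).reshape(-1,2).round(1)
    for a,b in zip(px,r): print(a[0],a[2],b)
    for n in P:
        img=P[n]["frame"][:,:,::-1].copy()
        print(n,"knob top",proj(P[n],W(s.x,[-32,53,182])))
E
python3 fit.py
```

```text
[ 0.66173523 -0.02440938  0.04690477] 2.687445266095856
side (-75, -144, 0) [-1.6  1.6]
side (75, -144, 0) [-0.6  0.2]
side (73, -144, 176) [-0.4 -0.2]
side (-6, -144, 176) [ 2.8 -2.4]
side (-75, -144, 90) [0.7 0.3]
side (-75, 144, 90) [-0.7 -1.5]
scene (73, -144, 176) [-2.4  0.6]
scene (-75, -144, 90) [-0.4  0.6]
scene (-75, -144, 0) [-0.1  0.8]
scene (73, 144, 176) [ 1.5 -0.3]
scene (-6, -144, 176) [ 0.8 -1.4]
scene knob top [[295.73422589 238.44083262]]
side knob top [[298.82290839 209.07379073]]
```

```bash
cat >> h.py <<'E'
RK=np.array([0.66173523,-0.02440938,0.04690477])
def W(m,rk=None):
    t=RK if rk is None else rk
    return (R.from_euler('z',t[2]).as_matrix()@(np.atleast_2d(m).T/1000.)).T+np.array([t[0],t[1],0])
def tool(yaw,lean):
    "tool y along yaw+90deg, leaning back toward -x' by lean(deg)"
    a=np.radians(lean)
    M=np.array([[-np.cos(a),0,np.sin(a)],[0,1,0],[-np.sin(a),0,-np.cos(a)]])
    return R.from_euler('z',yaw).as_matrix()@M
def plan(p1,R1,N=None,o=None):
    o=o or robot.get_obs(); p0=np.array(o["tool_pos"]);R0=Rw(o["ee_rot"])
    w=R.from_matrix(R0.T@R1).as_rotvec()
    Ns=[N] if N else range(1,80)
    for n in Ns:
        S=sum(R0@R.from_rotvec(w*k/n).as_matrix() for k in range(n))
        d=np.linalg.solve(S,np.array(p1)-p0)/.025; u=np.degrees(w)/n/5
        if N or (abs(d).max()<=1 and abs(u).max()<=1): break
    print("p0",p0.round(4),"p1",np.round(p1,4),"N",n,"d",d.round(3),"r",u.round(3),"| total mm",(d*n*25).round(1),"deg",np.degrees(w).round(2))
def snap(name,fn,crop=None,s=1):
    p=cams.snapshot(name); f=p["frame"][:,:,::-1]
    if crop: f=f[crop[1]:crop[3],crop[0]:crop[2]]
    cv2.imwrite("pics/"+fn+".png",cv2.resize(f,None,fx=s,fy=s,interpolation=cv2.INTER_CUBIC)); return p
E
python3 - <<'E'
from h import *
k=W([-32,53,167])[0]; print(k)
T=tool(RK[2],27)
plan(k-0.17*T[:,2],T)
p=snap("wrist","w0"); print(p["eye"],p["orientation"],Rw(robot.get_obs()["ee_rot"]).T@(p["eye"]-robot.get_obs()["tool_pos"]))
E
```

```text
[0.62728538 0.02703193 0.167     ]
p0 [0.1482 0.5297 0.2195] p1 [0.5502 0.0234 0.3185] N 20 d [-0.956 -0.907  0.001] r [-0.043 -0.268 -0.18 ] | total mm [-478.2 -453.3    0.5] deg [ -4.31 -26.77 -17.98]
[0.06693889 0.55295281 0.38378357] [-2.90561093e-01  9.33292073e-05  1.29754583e+00] [ 0.08449912  0.00054615 -0.16427097]
```

View pics/w0.png

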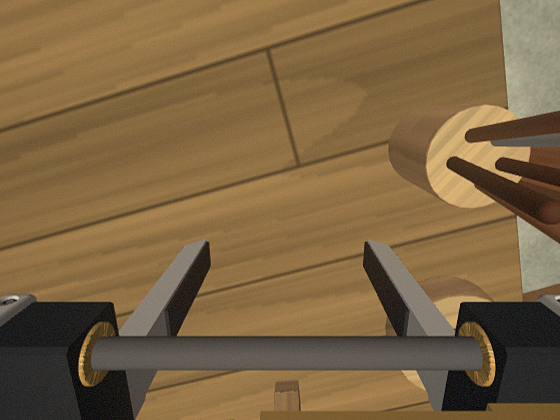

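```bash
python3 -m inch '[{"grip":0.5,"dx":-0.95,"dy":-0.9,"rx":-0.04,"ry":-0.27,"rz":-0.18},{"dx":-0.95,"dy":-0.9,"rx":-0.04,"ry":-0.27,"rz":-0.18},{"dx":-0.95,"dy":-0.9,"rx":-0.04,"ry":-0.27,"rz":-0.18},{"dx":-0.95,"dy":-0.9,"rx":-0.04,"ry":-0.27,"rz":-0.18},{"dx":-0.95,"dy":-0.9,"rx":-0.04,"ry":-0.27,"rz":-0.18},{"dx":-0.95,"dy":-0.9,"rx":-0.04,"ry":-0.27,"rz":-0.18},{"dx":-0.95,"dy":-0.9,"rx":-0.04,"ry":-0.27,"rz":-0.18},{"dx":-0.95,"dy":-0.9,"rx":-0.04,"ry":-0.27,"rz":-0.18},{"dx":-0.95,"dy":-0.9,"rx":-0.04,"ry":-0.27,"rz":-0.18},{"dx":-0.95,"dy":-0.9,"rx":-0.04,"ry":-0.27,"rz":-0.18}]'
python3 - <<'E'
from h import *
k=W([-32,53,167])[0]
T=tool(RK[2],27)
plan(k-0.17*T[:,2],T)
E
```

```text
p0 [0.1482 0.5297 0.2195] p1 [0.5502 0.0234 0.3185] N 20 d [-0.956 -0.907  0.001] r [-0.043 -0.268 -0.18 ] | total mm [-478.2 -453.3    0.5] deg [ -4.31 -26.76 -17.98]invalid input at $[0]: expected keys grip, dx, dy, dz, rx, ry, rz
```

```bash
python3 -m inch '[{"grip":0.5,"dx":-0.95,"dy":-0.9,"dz":0,"rx":-0.04,"ry":-0.27,"rz":-0.18},{"grip":0.5,"dx":-0.95,"dy":-0.9,"dz":0,"rx":-0.04,"ry":-0.27,"rz":-0.18},{"grip":0.5,"dx":-0.95,"dy":-0.9,"dz":0,"rx":-0.04,"ry":-0.27,"rz":-0.18},{"grip":0.5,"dx":-0.95,"dy":-0.9,"dz":0,"rx":-0.04,"ry":-0.27,"rz":-0.18},{"grip":0.5,"dx":-0.95,"dy":-0.9,"dz":0,"rx":-0.04,"ry":-0.27,"rz":-0.18},{"grip":0.5,"dx":-0.95,"dy":-0.9,"dz":0,"rx":-0.04,"ry":-0.27,"rz":-0.18},{"grip":0.5,"dx":-0.95,"dy":-0.9,"dz":0,"rx":-0.04,"ry":-0.27,"rz":-0.18},{"grip":0.5,"dx":-0.95,"dy":-0.9,"dz":0,"rx":-0.04,"ry":-0.27,"rz":-0.18},{"grip":0.5,"dx":-0.95,"dy":-0.9,"dz":0,"rx":-0.04,"ry":-0.27,"rz":-0.18},{"grip":0.5,"dx":-0.95,"dy":-0.9,"dz":0,"rx":-0.04,"ry":-0.27,"rz":-0.18}]'
python3 - <<'E'
from h import *
k=W([-32,53,167])[0]
T=tool(RK[2],27)
plan(k-0.17*T[:,2],T)
E
```

```text
time: 2.9
tool_pos: [0.3388, 0.2558, 0.244]
ee_rot: [3.125, 0.246, 3.035]
wrist_force: [1.3, -0.3, -0.1]
width: 0.0471
p0 [0.3388 0.2558 0.244 ] p1 [0.5502 0.0234 0.3185] N 10 d [-0.933 -0.896  0.009] r [-0.043 -0.256 -0.168] | total mm [-233.3 -224.     2.3] deg [ -2.14 -12.79  -8.38]
```

```bash
python3 -m inch '[{"grip":0.5,"dx":-0.93,"dy":-0.9,"dz":0,"rx":-0.04,"ry":-0.26,"rz":-0.17},{"grip":0.5,"dx":-0.93,"dy":-0.9,"dz":0,"rx":-0.04,"ry":-0.26,"rz":-0.17},{"grip":0.5,"dx":-0.93,"dy":-0.9,"dz":0,"rx":-0.04,"ry":-0.26,"rz":-0.17},{"grip":0.5,"dx":-0.93,"dy":-0.9,"dz":0,"rx":-0.04,"ry":-0.26,"rz":-0.17},{"grip":0.5,"dx":-0.93,"dy":-0.9,"dz":0,"rx":-0.04,"ry":-0.26,"rz":-0.17},{"grip":0.5,"dx":-0.93,"dy":-0.9,"dz":0,"rx":-0.04,"ry":-0.26,"rz":-0.17},{"grip":0.5,"dx":-0.93,"dy":-0.9,"dz":0,"rx":-0.04,"ry":-0.26,"rz":-0.17},{"grip":0.5,"dx":-0.93,"dy":-0.9,"dz":0,"rx":-0.04,"ry":-0.26,"rz":-0.17},{"grip":0.5,"dx":-0.93,"dy":-0.9,"dz":0,"rx":-0.04,"ry":-0.26,"rz":-0.17},{"grip":0.5,"dx":-0.93,"dy":-0.9,"dz":0,"rx":-0.04,"ry":-0.26,"rz":-0.17}]'
python3 - <<'E'
from h import *
import pickle
k=W([-32,53,167])[0]
T=tool(RK[2],27)
plan(k-0.17*T[:,2],T)
p=snap("wrist","w1"); pickle.dump(p,open("pw1.pkl","wb"))
for q in ["knob_mid","knob_case_center","lip_top","guard_rail","slot_floor"]:
    print(q,[(a["pixel"],a["score"]) for a in spotter.place_of(p,q)[:3]])
print(proj(p,W([[-32,53,167],[-32,53,182],[-7,0,235],[-69,0,38]])))
E
```

```text
time: 4.15
tool_pos: [0.5532, 0.0143, 0.3262]
ee_rot: [-3.137, 0.486, -3.087]
wrist_force: [-0.3, 0.4, 1.1]
width: 0.0469
p0 [0.5532 0.0143 0.3262] p1 [0.5502 0.0234 0.3185] N 1 d [0.232 0.372 0.224] r [-0.008  0.165  0.076] | total mm [5.8 9.3 5.6] deg [-0.04  0.82  0.38]
knob_mid [([297.6, 180.7], 0.92), ([94.1, 149.2], 0.53), ([250.2, 198.6], 0.37)]
knob_case_center []
lip_top [([254.9, 92.6], 0.72)]
guard_rail [([242.7, 243.1], 0.77)]
slot_floor []
[[294.47405911 183.82372703]
 [294.67510537 193.0881713 ]
 [241.33864093 247.42272444]
 [252.75737975  96.86279969]]
```

View pics/w1.png

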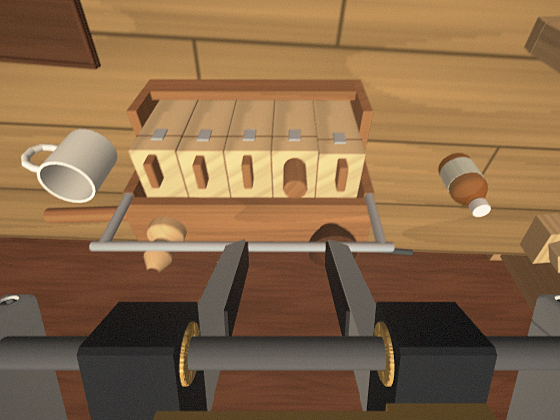

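The wrist view shows all five cases. The knob is at (295,178), the lip runs along row 85, and the rail runs along row 246. I'll zoom in for a finer fit.

Run:
```python
import pickle,cv2
p=pickle.load(open("pw1.pkl","rb")); f=p["frame"][70:270,120:400,::-1]
cv2.imwrite("pics/w1z.png",cv2.resize(f,(784,560),interpolation=cv2.INTER_CUBIC))
```

```text
(no output)
```

View pics/w1z.png

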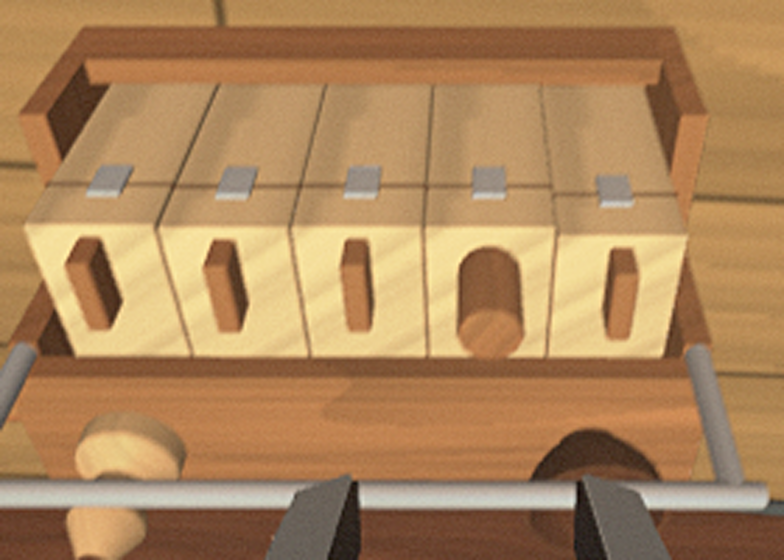

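```bash
cat > fit2.py <<'E'
from fit import *
p=pickle.load(open("pw1.pkl","rb")); P["wrist"]=p
w=[((85,28),(-75,-144,0)),((672,28),(-75,144,0)),((22,112),(-75,-144,90)),((707,113),(-75,144,90)),((90,60),(-75,-132,38)),((660,62),(-75,132,38))]
pw=[("wrist",(120+u/2.8,70+v/2.8),m) for (u,v),m in w]
for pts in (pw,pw+px):
    f=lambda t: np.concatenate([proj(P[n],W(t,m))[0]-u for n,u,m in pts])
    s=least_squares(f,[.66,-.026,.08],loss="soft_l1"); print(s.x,np.degrees(s.x[2]))
    print(f(s.x).reshape(-1,2).round(1)[:6].tolist())
K=lambda u,v:(120+u/2.8,70+v/2.8)
kt=atz(p,K(491,333),.182); print("knob top",kt)
kb=[atz(p,K(27,227),.14),atz(p,K(158,227),.14),atz(p,K(295,227),.14),atz(p,K(424,229),.14),atz(p,K(556,229),.14),atz(p,K(686,236),.14)]
print(np.round(kb,4))
Ri=R.from_euler('z',-s.x[2]).as_matrix()
for k in [kt]+kb: print((Ri@(k-[s.x[0],s.x[1],0])*1000).round(1))
E
python3 fit2.py
```

```text
[ 0.66098488 -0.02291724  0.05284833] 3.0279862912839954
[[-0.4, -0.6], [1.1, -0.4], [-1.7, 1.7], [1.2, 1.6], [-1.9, 0.4], [0.8, -0.1]]
[ 0.66108291 -0.02350433  0.05127873] 2.9380547969160036
[[-0.8, -0.7], [0.7, -0.2], [-2.1, 1.5], [0.7, 1.8], [-2.3, 0.3], [0.4, 0.1]]
knob top [0.62142528 0.02733116 0.182     ]
[[ 6.132e-01 -1.549e-01  1.400e-01]
 [ 6.104e-01 -1.035e-01  1.400e-01]
 [ 6.075e-01 -4.990e-02  1.400e-01]
 [ 6.057e-01  6.000e-04  1.400e-01]
 [ 6.028e-01  5.220e-02  1.400e-01]
 [ 6.033e-01  1.037e-01  1.400e-01]]
[-37.   52.8 182. ]
[ -54.5 -128.8  140. ]
[-54.7 -77.3 140. ]
[-54.9 -23.6 140. ]
[-54.1  26.9 140. ]
[-54.3  78.6 140. ]
[-51.2 130.  140. ]
```

```bash
sed -i 's/^RK=.*/RK=np.array([0.6611,-0.0233,0.0515])/' h.py
python3 - <<'E'
from h import *
k=W([-34,53,167])[0]; print(k)
T=tool(RK[2],27)
plan(k-0.06*T[:,2],T,6)
E
```

```text
[0.62441678 0.0278795  0.167     ]
p0 [0.5521 0.016  0.3253] p1 [0.5972 0.0265 0.2205] N 6 d [0.052 0.056 0.761] r [-0.004  0.024  0.005] | total mm [  7.8   8.3 114.1] deg [-0.11  0.72  0.15]
```

```bash
python3 -m inch '[{"grip":0.5,"dx":0.05,"dy":0.06,"dz":0.76,"rx":0,"ry":0.02,"rz":0},{"grip":0.5,"dx":0.05,"dy":0.06,"dz":0.76,"rx":0,"ry":0.02,"rz":0},{"grip":0.5,"dx":0.05,"dy":0.06,"dz":0.76,"rx":0,"ry":0.02,"rz":0},{"grip":0.5,"dx":0.05,"dy":0.06,"dz":0.76,"rx":0,"ry":0.02,"rz":0},{"grip":0.5,"dx":0.05,"dy":0.06,"dz":0.76,"rx":0,"ry":0.02,"rz":0},{"grip":0.5,"dx":0.05,"dy":0.06,"dz":0.76,"rx":0,"ry":0.02,"rz":0},{"grip":0.5,"dx":0,"dy":0,"dz":0,"rx":0,"ry":0,"rz":0}]'
python3 - <<'E'
from h import *
import pickle
k=W([-34,53,167])[0]
T=tool(RK[2],27)
plan(k-0.06*T[:,2],T,1)
p=snap("wrist","w2"); pickle.dump(p,open("pw2.pkl","wb"))
for q in ["knob_mid"]:
    print(q,[(a["pixel"],a["score"]) for a in spotter.place_of(p,q)[:3]])
print(proj(p,W([[-34,53,167],[-34,53,182]])))
p=snap("side","s2",(200,120,400,320),3)
E
```

```text
time: 5.32
tool_pos: [0.5942, 0.035, 0.2064]
ee_rot: [-3.141, 0.461, -3.079]
wrist_force: [0.4, 0.5, 0.3]
width: 0.0471
p0 [0.5942 0.035  0.2064] p1 [0.5972 0.0265 0.2205] N 1 d [-0.34  -0.35  -0.461] r [ 0.051 -0.117  0.114] | total mm [ -8.5  -8.7 -11.5] deg [ 0.25 -0.59  0.57]
knob_mid [([272.7, 243.9], 0.89)]
[[273.01585246 245.99681576]
 [272.3334354  262.87180682]]
```

View pics/w2.png

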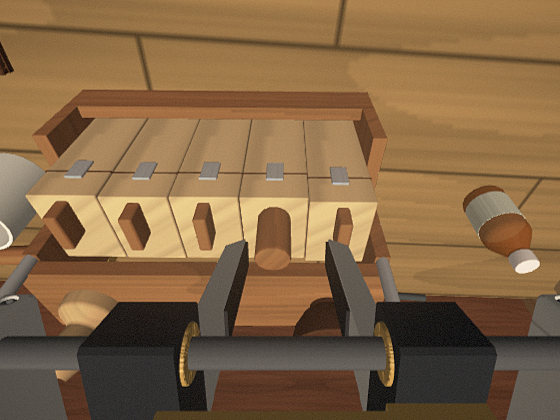

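View pics/s2.png

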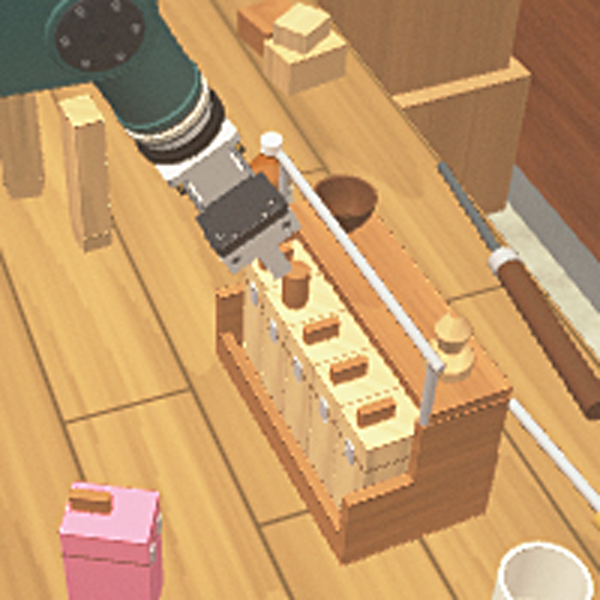

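```bash
python3 -m inch '[{"grip":0.5,"dx":-0.3,"dy":-0.34,"dz":0,"rx":0.05,"ry":-0.1,"rz":0.11},{"grip":0.5,"dx":0,"dy":0,"dz":0,"rx":0,"ry":0,"rz":0}]'
python3 - <<'E'
from h import *
k=W([-35,53,167])[0]
T=tool(RK[2],27)
plan(k+0.005*T[:,2],T,6)
E
```

```text
time: 5.72
tool_pos: [0.604, 0.0257, 0.2169]
ee_rot: [-3.14, 0.481, -3.09]
wrist_force: [-0.5, 0.7, 0.3]
width: 0.0472
p0 [0.604  0.0257 0.2169] p1 [0.6257 0.0279 0.1625] N 6 d [0.037 0.008 0.389] r [-0.004  0.019 -0.001] | total mm [ 5.6  1.2 58.3] deg [-0.11  0.57 -0.02]
```

```bash
python3 -m inch '[{"grip":0.5,"dx":0.05,"dy":0.01,"dz":0.4,"rx":0,"ry":0.02,"rz":0},{"grip":0.5,"dx":0.05,"dy":0.01,"dz":0.4,"rx":0,"ry":0.02,"rz":0},{"grip":0.5,"dx":0.05,"dy":0.01,"dz":0.4,"rx":0,"ry":0.02,"rz":0},{"grip":0.5,"dx":0.05,"dy":0.01,"dz":0.3,"rx":0,"ry":0.02,"rz":0},{"grip":0.5,"dx":0,"dy":0,"dz":0,"rx":0,"ry":0,"rz":0},{"grip":0.5,"dx":0,"dy":0,"dz":0,"rx":0,"ry":0,"rz":0}]'
python3 - <<'E'
from h import *
k=W([-35,53,167])[0]
T=tool(RK[2],27)
plan(k+0.005*T[:,2],T,2)
p=snap("wrist","w3",(180,140,380,290),4)
print(proj(p,W([[-35,53,167],[-35,53,182]])))
for q in ["knob_mid"]:
    print(q,[(a["pixel"],a["score"]) for a in spotter.place_of(p,q)[:3]])
E
```

```text
time: 6.48
tool_pos: [0.6174, 0.0271, 0.1781]
ee_rot: [-3.14, 0.472, -3.091]
wrist_force: [0.4, 0.0, -0.4]
width: 0.0472
p0 [0.6174 0.0271 0.1781] p1 [0.6257 0.0279 0.1625] N 2 d [-0.007  0.008  0.352] r [-0.011  0.007 -0.005] | total mm [-0.4  0.4 17.6] deg [-0.11  0.07 -0.05]
[[285.96534299 256.63672953]
 [285.89759395 277.7133516 ]]
knob_mid [([286.7, 253.3], 0.91)]
```

View pics/w3.png

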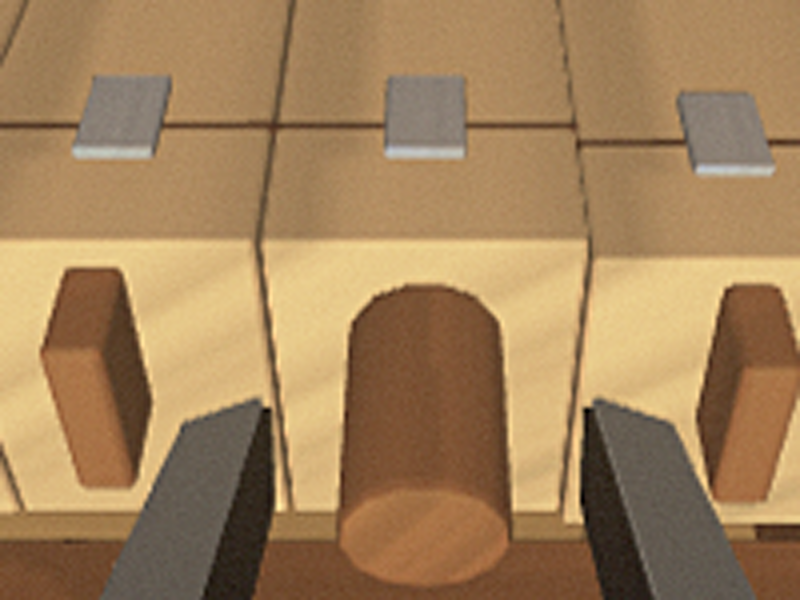

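The fingers straddle the knob almost exactly: the gap centre is at crop column 426 and the knob at 424. I'll advance and close.

```bash
python3 -m inch '[{"grip":0.5,"dx":0.03,"dy":0,"dz":0.35,"rx":0,"ry":0,"rz":0},{"grip":0.5,"dx":0.03,"dy":0,"dz":0.28,"rx":0,"ry":0,"rz":0},{"grip":0.5,"dx":0,"dy":0,"dz":0,"rx":0,"ry":0,"rz":0},{"grip":0.5,"dx":0,"dy":0,"dz":0,"rx":0,"ry":0,"rz":0}]'
python3 - <<'E'
from h import *
k=W([-36.5,53,167])[0]
T=tool(RK[2],27)
plan(k+0.005*T[:,2],T,1)
p=snap("wrist","w4",(180,140,380,290),4)
E
```

```text
time: 7.08
tool_pos: [0.6238, 0.0274, 0.1631]
ee_rot: [-3.14, 0.474, -3.091]
wrist_force: [-0.0, 0.3, -0.3]
width: 0.0468
p0 [0.6238 0.0274 0.1631] p1 [0.6242 0.0279 0.1625] N 1 d [-0.005  0.019  0.029] r [-0.025  0.028 -0.01 ] | total mm [-0.1  0.5  0.7] deg [-0.12  0.14 -0.05]
```

View pics/w4.png

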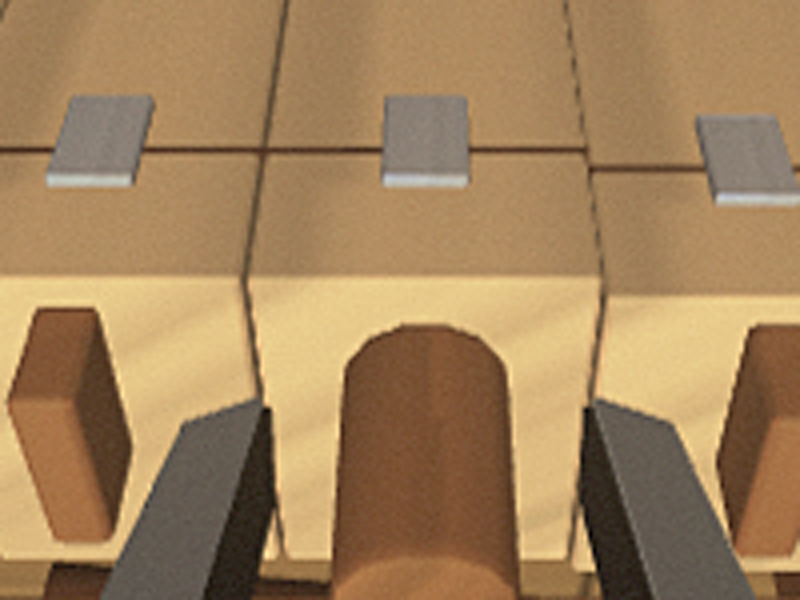

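```bash
python3 -m inch '[{"grip":0,"dx":0,"dy":0,"dz":0,"rx":0,"ry":0,"rz":0},{"grip":0,"dx":0,"dy":0,"dz":0,"rx":0,"ry":0,"rz":0},{"grip":0,"dx":0,"dy":0,"dz":0,"rx":0,"ry":0,"rz":0},{"grip":0,"dx":0,"dy":0,"dz":0,"rx":0,"ry":0,"rz":0}]'
python3 - <<'E'
from h import *
o=robot.get_obs()
p0=o["tool_pos"];R0=Rw(o["ee_rot"])
print(p0,R0[:,1])
# tip about front bottom edge: rack coords
piv=W([-53.5,53,10])[0]; ax=W([0,1000,0])[0]-W([0,0,0])[0]; print(piv,ax)
for deg in (9,18):
    Q=R.from_rotvec(-ax*np.radians(deg)).as_matrix()
    plan(piv+Q@(p0-piv),Q@R0)
Q=R.from_rotvec(-ax*np.radians(18)).as_matrix()
print((R0.T@np.array([[0,0,1],ax]).T).T)
E
```

```text
time: 7.62
tool_pos: [0.6239, 0.0273, 0.1637]
ee_rot: [-3.14, 0.474, -3.091]
wrist_force: [0.4, -0.1, -0.8]
width: 0.0258
[0.62387464 0.02726593 0.16367575] [-0.0496016   0.99876759 -0.0017288 ]
[0.60494264 0.0268757  0.01      ] [-0.05147724  0.99867417  0.        ]
p0 [0.6239 0.0273 0.1637] p1 [0.5996 0.026  0.1647] N 2 d [ 0.413 -0.001 -0.257] r [-0.001 -0.9    0.002] | total mm [ 20.6  -0.  -12.9] deg [-0.01 -9.    0.02]
p0 [0.6239 0.0273 0.1637] p1 [0.5755 0.0248 0.162 ] N 4 d [ 0.413 -0.001 -0.257] r [-0.001 -0.9    0.002] | total mm [ 41.3  -0.1 -25.7] deg [ -0.02 -18.     0.04]
[[-4.56816045e-01 -1.72879531e-03 -8.89559505e-01]
 [ 8.80818639e-04  9.99996742e-01 -2.39574953e-03]]
```

```bash
python3 -m inch '[{"grip":0,"dx":0.2,"dy":0,"dz":-0.16,"rx":0,"ry":-0.45,"rz":0},{"grip":0,"dx":0.2,"dy":0,"dz":-0.16,"rx":0,"ry":-0.45,"rz":0},{"grip":0,"dx":0.2,"dy":0,"dz":-0.16,"rx":0,"ry":-0.45,"rz":0},{"grip":0,"dx":0.2,"dy":0,"dz":-0.16,"rx":0,"ry":-0.45,"rz":0},{"grip":0,"dx":0,"dy":0,"dz":0,"rx":0,"ry":0,"rz":0}]'
python3 - <<'E'
from h import *
o=robot.get_obs()
p0=o["tool_pos"];R0=Rw(o["ee_rot"]); print(o["joint_positions"].round(2),o["wrist_torque"])
ps=np.array([0.62387464,0.02726593,0.16367575]);Rs=Rw([-3.14,.474,-3.091])
rv=R.from_matrix(R0@Rs.T).as_rotvec(); print("tip",np.degrees(rv)); print("front bottom",p0+R0@Rs.T@(W([-53.5,53,10])[0]-ps)-W([-53.5,53,10])[0])
snap("side","s5",(200,120,400,320),3)
E
```

```text
time: 8.25
tool_pos: [0.5971, 0.026, 0.1648]
ee_rot: [-3.14, 0.632, -3.091]
wrist_force: [0.6, 0.8, -1.1]
width: 0.0257
[-0.1  -0.2   1.89  0.12  0.84 -1.77] [ 0.00482813  0.1877586  -0.00604205]
tip [ 0.45870543 -9.05676925 -0.01228427]
front bottom [-2.31794514e-03 -4.43797046e-05  6.28805877e-05]
```

View pics/s5.png

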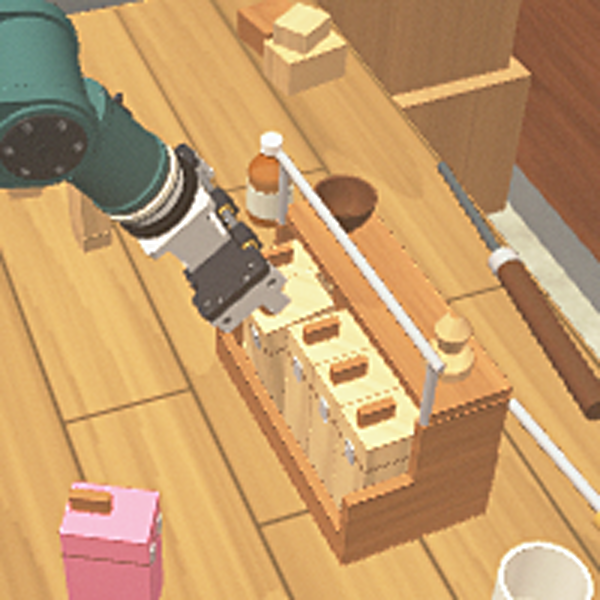

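```bash
cat > tip.py <<'E'
from h import *
import sys
deg,up,back=map(float,sys.argv[1:4])
o=robot.get_obs();p0=o["tool_pos"];R0=Rw(o["ee_rot"])
ps=np.array([0.62387464,0.02726593,0.16367575]);Rs=Rw([-3.14,.474,-3.091])
D=R0@Rs.T; ax=W([0,1000,0])[0]-W([0,0,0])[0]; exx=W([1000,0,0])[0]-W([0,0,0])[0]
t=-np.degrees(R.from_matrix(D).as_rotvec()@ax)
c=lambda m:p0+D@(W(m)[0]-ps)
ri=lambda w:(R.from_euler('z',-RK[2]).as_matrix()@(w-[RK[0],RK[1],0])*1000).round(1)
print("tip",t,"fb",ri(c([-53.5,53,10])),"rb",ri(c([18.5,53,10])),"rt",ri(c([18.5,53,140])),"force",o["wrist_force"].round(1))
piv=c([-53.5,53,10]);Q=R.from_rotvec(-ax*np.radians(deg)).as_matrix()
Rt=Q@D@Rs if deg else R0
plan(piv+Q@(p0-piv)+[0,0,up/1e3]+exx*back/1e3,Q@R0,int(sys.argv[4]))
E
python3 tip.py 9 12 2 4
```

```text
tip 9.042307933560632 fb [-55.6  53.1  10.1] rb [15.5 53.1 21.5] rt [ -4.9  53.1 149.8] force [ 1.4 -0.6 -1.4]
p0 [0.5974 0.026  0.1649] p1 [0.5753 0.0249 0.1741] N 4 d [ 0.112 -0.001 -0.212] r [-0.    -0.45   0.001] | total mm [ 11.2  -0.1 -21.2] deg [-0.01 -9.    0.02]
```

```bash
python3 -m inch '[{"grip":0,"dx":0.16,"dy":0,"dz":-0.16,"rx":0,"ry":-0.45,"rz":0},{"grip":0,"dx":0.12,"dy":0,"dz":-0.2,"rx":0,"ry":-0.45,"rz":0},{"grip":0,"dx":0.1,"dy":0,"dz":-0.24,"rx":0,"ry":-0.45,"rz":0},{"grip":0,"dx":0.08,"dy":0,"dz":-0.25,"rx":0,"ry":-0.45,"rz":0},{"grip":0,"dx":0,"dy":0,"dz":0,"rx":0,"ry":0,"rz":0}]'; python3 tip.py 0 28 -4 4
```

```text
time: 8.93
tool_pos: [0.573, 0.025, 0.1674]
ee_rot: [3.141, 0.777, -3.091]
wrist_force: [2.9, -0.0, -2.7]
width: 0.0253
tip 17.34531878786974 fb [-57.7  53.5  15. ] rb [11.  53.5 36.5] rt [-27.8  53.4 160.6] force [ 2.9 -0.  -2.7]
p0 [0.573  0.025  0.1674] p1 [0.569  0.0248 0.1954] N 4 d [-0.168  0.    -0.228] r [0. 0. 0.] | total mm [-16.8   0.  -22.8] deg [0. 0. 0.]
```

```bash
python3 -m inch '[{"grip":0,"dx":-0.24,"dy":0,"dz":-0.2,"rx":0,"ry":0,"rz":0},{"grip":0,"dx":-0.24,"dy":0,"dz":-0.23,"rx":0,"ry":0,"rz":0},{"grip":0,"dx":-0.24,"dy":0,"dz":-0.24,"rx":0,"ry":0,"rz":0},{"grip":0,"dx":-0.24,"dy":0,"dz":-0.24,"rx":0,"ry":0,"rz":0},{"grip":0,"dx":0,"dy":0,"dz":0,"rx":0,"ry":0,"rz":0}]'; python3 tip.py 0 28 -4 4;  python3 - <<'E'
from h import *
snap("side","s6",(200,120,400,320),3)
E
```

```text
time: 9.55
tool_pos: [0.5728, 0.025, 0.1985]
ee_rot: [-3.142, 0.764, -3.09]
wrist_force: [0.7, -1.0, -3.0]
width: 0.0254
tip 16.601982268266504 fb [-59.9  53.6  45.8] rb [ 9.1 53.7 66.4] rt [-28.   53.5 190.9] force [ 0.7 -1.  -3. ]
p0 [0.5728 0.025  0.1985] p1 [0.5688 0.0248 0.2265] N 4 d [-0.165  0.    -0.23 ] r [0. 0. 0.] | total mm [-16.5   0.  -23. ] deg [0. 0. 0.]
```

View pics/s6.png

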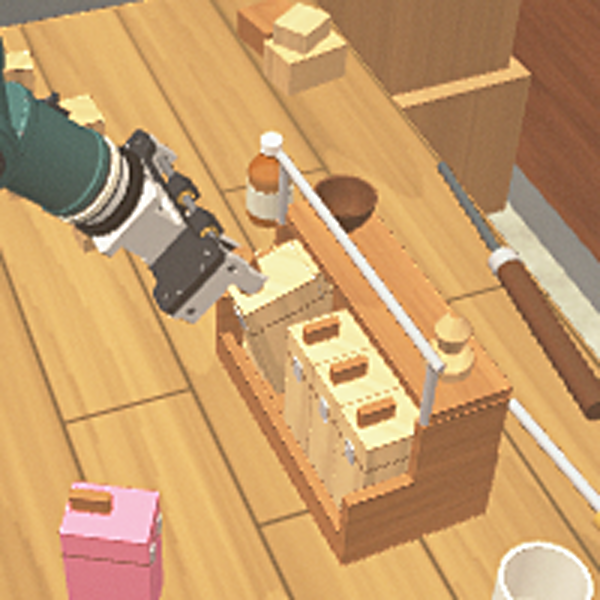

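```bash
python3 -m inch '[{"grip":0,"dx":0.4,"dy":0,"dz":-0.7,"rx":0,"ry":0,"rz":0},{"grip":0,"dx":0.47,"dy":0,"dz":-0.78,"rx":0,"ry":0,"rz":0},{"grip":0,"dx":0.47,"dy":0,"dz":-0.78,"rx":0,"ry":0,"rz":0},{"grip":0,"dx":0.47,"dy":0,"dz":-0.78,"rx":0,"ry":0,"rz":0},{"grip":0,"dx":0.47,"dy":0,"dz":-0.78,"rx":0,"ry":0,"rz":0},{"grip":0,"dx":0,"dy":0,"dz":0,"rx":0,"ry":0,"rz":0}]'; python3 tip.py 0 28 -4 4;  python3 - <<'E'
from h import *
import pickle
P=pickle.load(open("p0.pkl","rb"))
for c in [(180,301),(142,331),(180,367),(215,333)]: print("tray c",atz(P["scene"],c,.014).round(3))
for c in [(270,344),(322,328),(340,371),(283,392)]: print("tray s",atz(P["side"],c,.014).round(3))
for c in [(186,279),(204,274)]: print("pink",atz(P["scene"],c,0).round(3))
print("pink s",atz(P["side"],(222,322),0),atz(P["side"],(251,330),0))
snap("side","s7")
E
```

```text
time: 10.35
tool_pos: [0.4612, 0.0203, 0.226]
ee_rot: [3.14, 0.759, -3.089]
wrist_force: [0.4, -0.2, -3.9]
width: 0.0253
tip 16.325441916907508 fb [-172.3   54.8   73.3] rb [-103.2   55.    93.5] rt [-139.8   54.6  218.2] force [ 0.4 -0.2 -3.9]
p0 [0.4612 0.0203 0.226 ] p1 [0.4572 0.0201 0.254 ] N 4 d [-0.164  0.    -0.231] r [0. 0. 0.] | total mm [-16.4   0.  -23.1] deg [0. 0. 0.]
tray c [ 0.449 -0.237  0.014]
tray c [ 0.437 -0.355  0.014]
tray c [ 0.579 -0.356  0.014]
tray c [ 0.584 -0.241  0.014]
tray s [ 0.447 -0.237  0.014]
tray s [ 0.587 -0.241  0.014]
tray s [ 0.578 -0.361  0.014]
tray s [ 0.433 -0.362  0.014]
pink [ 0.406 -0.178  0.   ]
pink [ 0.433 -0.134  0.   ]
pink s [ 0.35419486 -0.12641798  0.        ] [ 0.4178122  -0.17525421  0.        ]
```

View pics/s7.png

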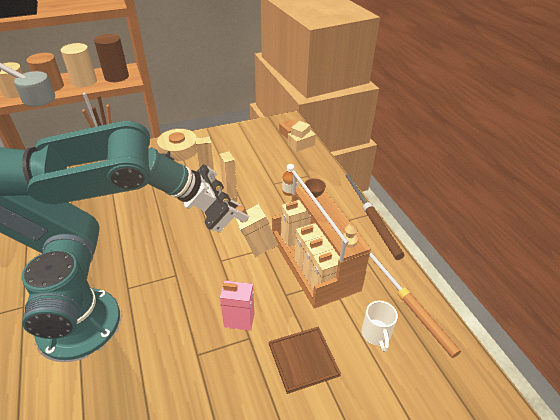

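```bash
cat > place.py <<'E'
from h import *
import sys
o=robot.get_obs(); ps=np.array([0.62387464,0.02726593,0.16367575]);Rs=Rw([-3.14,.474,-3.091])
t=ps+np.array([0.511,-0.299,0])-W([-17.5,53,0])[0]; t[2]=.1597+float(sys.argv[1])/1e3
D=Rw(o["ee_rot"])@Rs.T
print("target",t,"bottom z", (o["tool_pos"]+D@(W([-17.5,53,10])[0]-ps)).round(4),"tilt",np.degrees(R.from_matrix(D).as_rotvec()).round(2),o["joint_positions"].round(2))
plan(t,Rs,int(sys.argv[2]) if len(sys.argv)>2 else None)
E
python3 place.py 180
```

```text
target [ 0.49397973 -0.30046295  0.3397    ] bottom z [0.5209 0.0245 0.0829] tilt [  0.99 -16.25   0.2 ] [-0.21 -0.69  2.12  0.22  0.98 -1.89]
p0 [0.4616 0.0203 0.2256] p1 [ 0.494  -0.3005  0.3397] N 13 d [-0.246 -0.991 -0.257] r [0.004 0.251 0.001] | total mm [ -80.  -322.   -83.4] deg [ 0.24 16.28  0.07]
```

```bash
python3 -m inch '[{"grip":0,"dx":-0.55,"dy":-0.3,"dz":-0.55,"rx":0,"ry":0.4,"rz":0},{"grip":0,"dx":-0.55,"dy":-0.5,"dz":-0.55,"rx":0,"ry":0.5,"rz":0},{"grip":0,"dx":-0.5,"dy":-0.8,"dz":-0.55,"rx":0,"ry":0.5,"rz":0},{"grip":0,"dx":-0.45,"dy":-0.8,"dz":-0.55,"rx":0,"ry":0.5,"rz":0},{"grip":0,"dx":-0.2,"dy":-0.9,"dz":-0.3,"rx":0,"ry":0.4,"rz":0}]'; python3 place.py 180
```

```text
time: 11.02
tool_pos: [0.4723, -0.0625, 0.3066]
ee_rot: [3.137, 0.546, -3.086]
wrist_force: [-0.3, 0.7, -4.8]
width: 0.0257
target [ 0.49397973 -0.30046295  0.3397    ] bottom z [ 0.5002 -0.0595  0.1545] tilt [ 0.53 -4.11  0.45] [-0.43 -0.48  1.77  0.25  1.37 -2.05]
p0 [ 0.4723 -0.0625  0.3066] p1 [ 0.494  -0.3005  0.3397] N 10 d [-0.096 -0.955 -0.099] r [0.01  0.083 0.005] | total mm [ -24.1 -238.7  -24.9] deg [0.49 4.13 0.25]
```

```bash
python3 -m inch '[{"grip":0,"dx":-0.2,"dy":-0.95,"dz":-0.2,"rx":0.01,"ry":0.1,"rz":0},{"grip":0,"dx":-0.2,"dy":-0.95,"dz":-0.2,"rx":0.01,"ry":0.1,"rz":0},{"grip":0,"dx":-0.1,"dy":-0.95,"dz":-0.1,"rx":0.01,"ry":0.1,"rz":0},{"grip":0,"dx":-0.1,"dy":-0.95,"dz":-0.1,"rx":0.01,"ry":0.1,"rz":0},{"grip":0,"dx":-0.1,"dy":-0.95,"dz":-0.1,"rx":0.01,"ry":0.1,"rz":0},{"grip":0,"dx":-0.1,"dy":-0.95,"dz":-0.1,"rx":0.01,"ry":0.1,"rz":0}]'; python3 place.py 180
```

```text
time: 11.78
tool_pos: [0.4952, -0.2133, 0.3325]
ee_rot: [-3.139, 0.494, -3.087]
wrist_force: [-0.2, -0.7, -3.8]
width: 0.0251
target [ 0.49397973 -0.30046295  0.3397    ] bottom z [ 0.5153 -0.2118  0.1792] tilt [-0.01 -1.17  0.2 ] [-0.72 -0.25  1.54  0.34  1.49 -2.31]
p0 [ 0.4952 -0.2133  0.3325] p1 [ 0.494  -0.3005  0.3397] N 4 d [ 0.018 -0.87  -0.089] r [0.002 0.058 0.01 ] | total mm [  1.8 -87.   -8.9] deg [0.03 1.17 0.2 ]
```

```bash
cat > place.py <<'E'
from h import *
import sys
o=robot.get_obs(); ps=np.array([0.62387464,0.02726593,0.16367575]);Rs=Rw([-3.14,.474,-3.091])
Y=R.from_euler('z',-8,degrees=True).as_matrix(); 
t=np.array([0.511,-0.299,0])+Y@(ps-W([-17.5,53,0])[0]); t[2]=.1597+float(sys.argv[1])/1e3
D=Rw(o["ee_rot"])@Rs.T
print("target",t,"bottom ctr", (o["tool_pos"]+D@(W([-17.5,53,10])[0]-ps)).round(4),"tilt",np.degrees(R.from_matrix(D).as_rotvec()).round(2),o["joint_positions"].round(2))
plan(t,Y@Rs,int(sys.argv[2]) if len(sys.argv)>2 else None)
E
python3 place.py 150 5
```

```text
target [ 0.49394177 -0.29807995  0.3097    ] bottom ctr [ 0.5153 -0.2118  0.1792] tilt [-0.01 -1.17  0.2 ] [-0.72 -0.25  1.54  0.34  1.49 -2.31]
p0 [ 0.4952 -0.2133  0.3325] p1 [ 0.4939 -0.2981  0.3097] N 5 d [ 0.092 -0.679  0.159] r [0.15  0.047 0.291] | total mm [ 11.5 -84.8  19.9] deg [3.76 1.18 7.28]
```

```bash
python3 -m inch '[{"grip":0,"dx":0.09,"dy":-0.65,"dz":0.16,"rx":0.15,"ry":0.05,"rz":0.29},{"grip":0,"dx":0.09,"dy":-0.65,"dz":0.16,"rx":0.15,"ry":0.05,"rz":0.29},{"grip":0,"dx":0.09,"dy":-0.65,"dz":0.16,"rx":0.15,"ry":0.05,"rz":0.29},{"grip":0,"dx":0.09,"dy":-0.5,"dz":0.16,"rx":0.15,"ry":0.05,"rz":0.29},{"grip":0,"dx":0.09,"dy":-0.3,"dz":0.16,"rx":0.15,"ry":0.05,"rz":0.29},{"grip":0,"dx":0,"dy":0,"dz":0,"rx":0,"ry":0,"rz":0}]'; python3 place.py 20
python3 - <<'E'
from h import *
snap("side","s8",(180,160,480,400),2.5)
snap("scene","c8",(80,160,380,400),2.5)
E
```

```text
time: 12.52
tool_pos: [0.496, -0.287, 0.3049]
ee_rot: [3.14, 0.469, 3.041]
wrist_force: [0.4, 0.7, -4.5]
width: 0.0253
target [ 0.49394177 -0.29807995  0.1797    ] bottom ctr [ 0.5123 -0.2876  0.1511] tilt [ 0.15  0.29 -8.6 ] [-0.8  -0.17  1.52  0.3   1.43 -2.26]
p0 [ 0.496  -0.287   0.3049] p1 [ 0.4939 -0.2981  0.1797] N 5 d [ 0.461 -0.09   0.889] r [-0.006 -0.012 -0.024] | total mm [ 57.7 -11.2 111.1] deg [-0.15 -0.29 -0.59]
```

View pics/s8.png

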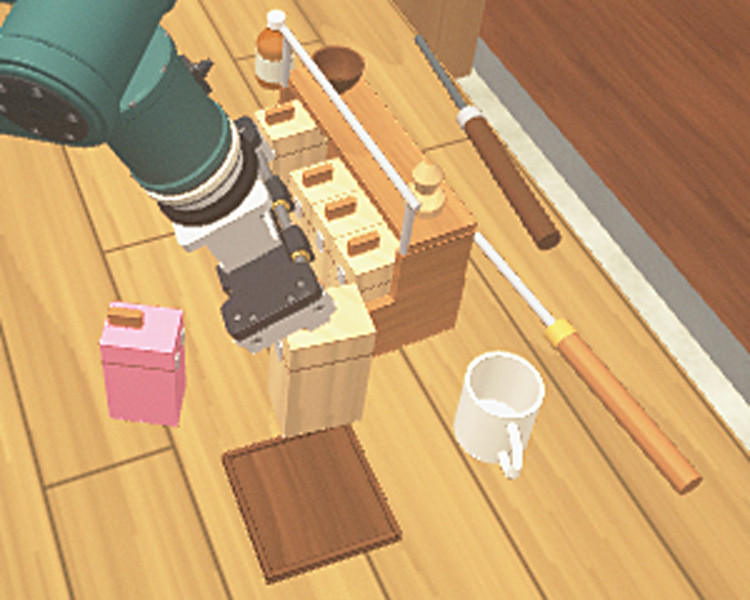

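View pics/c8.png

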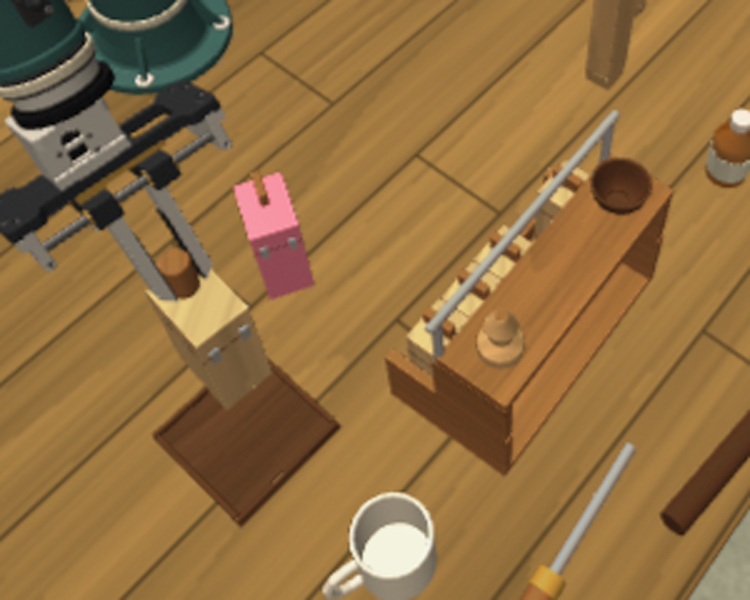

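```bash
python3 -m inch '[{"grip":0,"dx":0.44,"dy":-0.09,"dz":0.85,"rx":0,"ry":0,"rz":0},{"grip":0,"dx":0.44,"dy":-0.09,"dz":0.85,"rx":0,"ry":0,"rz":0},{"grip":0,"dx":0.44,"dy":-0.09,"dz":0.85,"rx":0,"ry":0,"rz":0},{"grip":0,"dx":0.35,"dy":-0.09,"dz":0.7,"rx":0,"ry":0,"rz":0},{"grip":0,"dx":0.2,"dy":-0.05,"dz":0.4,"rx":0,"ry":0,"rz":0},{"grip":0,"dx":0,"dy":0,"dz":0,"rx":0,"ry":0,"rz":0}]'; python3 place.py 0
```

```text
time: 13.38
tool_pos: [0.4969, -0.2957, 0.2056]
ee_rot: [-3.137, 0.478, 3.048]
wrist_force: [0.2, -0.1, -3.4]
width: 0.0255
target [ 0.49394177 -0.29807995  0.1597    ] bottom ctr [ 0.5145 -0.2972  0.052 ] tilt [-0.16 -0.24 -8.35] [-0.81 -0.14  1.69  0.32  1.23 -2.34]
p0 [ 0.4969 -0.2957  0.2056] p1 [ 0.4939 -0.2981  0.1597] N 2 d [ 0.47  -0.05   0.791] r [-0.029  0.024 -0.024] | total mm [23.5 -2.5 39.6] deg [-0.29  0.24 -0.24]
```

```bash
python3 -m inch '[{"grip":0,"dx":0.22,"dy":-0.04,"dz":0.38,"rx":0,"ry":0.02,"rz":0},{"grip":0,"dx":0.22,"dy":-0.04,"dz":0.38,"rx":0,"ry":0.02,"rz":0},{"grip":0,"dx":0.12,"dy":-0.02,"dz":0.2,"rx":0,"ry":0.02,"rz":0},{"grip":0,"dx":0.08,"dy":0,"dz":0.15,"rx":0,"ry":0,"rz":0},{"grip":0,"dx":0,"dy":0,"dz":0,"rx":0,"ry":0,"rz":0}]'; python3 place.py 0
python3 - <<'E'
from h import *
snap("side","s9",(250,220,400,400),4)
E
```

```text
time: 14.0
tool_pos: [0.4961, -0.299, 0.1743]
ee_rot: [-3.134, 0.476, 3.05]
wrist_force: [-0.8, 0.2, -4.5]
width: 0.0253
target [ 0.49394177 -0.29807995  0.1597    ] bottom ctr [ 0.5134 -0.3008  0.0206] tilt [-0.3  -0.11 -8.33] [-0.82 -0.12  1.74  0.33  1.17 -2.37]
p0 [ 0.4961 -0.299   0.1743] p1 [ 0.4939 -0.2981  0.1597] N 1 d [0.345 0.032 0.477] r [-0.084  0.024 -0.031] | total mm [ 8.6  0.8 11.9] deg [-0.42  0.12 -0.16]
```

View pics/s9.png

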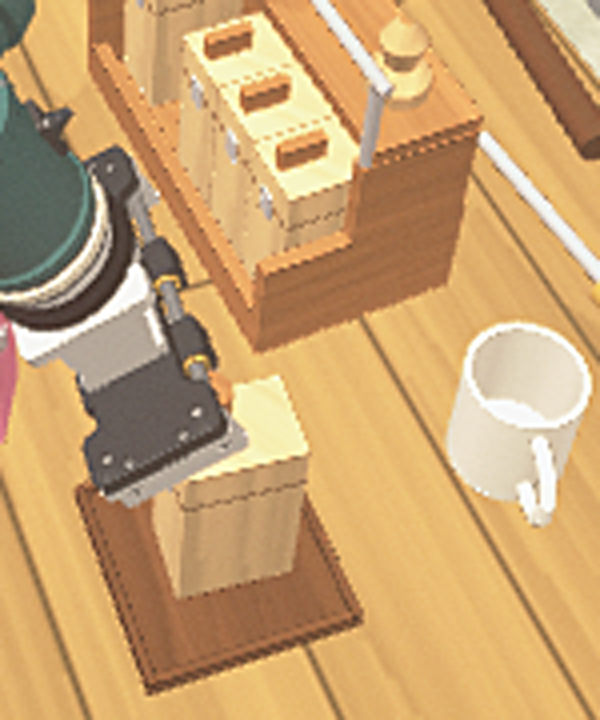

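```bash
python3 -m inch '[{"grip":0,"dx":0.07,"dy":0.01,"dz":0.14,"rx":-0.04,"ry":0.01,"rz":0},{"grip":0,"dx":0.07,"dy":0.01,"dz":0.13,"rx":-0.04,"ry":0.01,"rz":0},{"grip":0,"dx":0.06,"dy":0.01,"dz":0.11,"rx":0,"ry":0,"rz":0},{"grip":0,"dx":0.05,"dy":0,"dz":0.1,"rx":0,"ry":0,"rz":0}]';python3 place.py 0;python3 -m inch '[{"grip":0,"dx":0,"dy":0,"dz":0,"rx":0,"ry":0,"rz":0}]'; python3 place.py 0
```

```text
time: 14.55
tool_pos: [0.4967, -0.2989, 0.1614]
ee_rot: [-3.14, 0.476, 3.05]
wrist_force: [-0.0, 0.1, -4.2]
width: 0.0258
target [ 0.49394177 -0.29807995  0.1597    ] bottom ctr [ 0.5141 -0.2999  0.0078] tilt [-0.03 -0.14 -8.14] [-0.82 -0.11  1.76  0.34  1.15 -2.38]
p0 [ 0.4967 -0.2989  0.1614] p1 [ 0.4939 -0.2981  0.1597] N 1 d [0.132 0.021 0.01 ] r [-0.017  0.028 -0.023] | total mm [3.3 0.5 0.3] deg [-0.09  0.14 -0.11]
time: 14.68
tool_pos: [0.4966, -0.2987, 0.161]
ee_rot: [-3.14, 0.476, 3.05]
wrist_force: [-0.2, -0.4, -4.3]
width: 0.0255
target [ 0.49394177 -0.29807995  0.1597    ] bottom ctr [ 0.5139 -0.2997  0.0073] tilt [ 0.   -0.11 -8.14] [-0.82 -0.11  1.76  0.34  1.15 -2.38]
p0 [ 0.4966 -0.2987  0.161 ] p1 [ 0.4939 -0.2981  0.1597] N 1 d [ 0.118  0.015 -0.004] r [-0.012  0.022 -0.026] | total mm [ 2.9  0.4 -0.1] deg [-0.06  0.11 -0.13]
```

Weight is still on the arm (about 4.3 N). I'll go down in small steps until the force changes.

```bash
python3 -m inch '[{"grip":0,"dx":0.03,"dy":0,"dz":0.05,"rx":0,"ry":0,"rz":0},{"grip":0,"dx":0.03,"dy":0,"dz":0.05,"rx":0,"ry":0,"rz":0}]';python3 -m inch '[{"grip":0,"dx":0.03,"dy":0,"dz":0.05,"rx":0,"ry":0,"rz":0},{"grip":0,"dx":0.03,"dy":0,"dz":0.05,"rx":0,"ry":0,"rz":0}]'
```

```text
time: 14.92
tool_pos: [0.4971, -0.2992, 0.1599]
ee_rot: [-3.138, 0.479, 3.051]
wrist_force: [-3.7, 0.8, 2.8]
width: 0.0251
time: 15.18
tool_pos: [0.4978, -0.2997, 0.1598]
ee_rot: [-3.136, 0.483, 3.052]
wrist_force: [-3.2, 2.2, 4.2]
width: 0.0257
```

```bash
python3 -m inch '[{"grip":0.5,"dx":0,"dy":0,"dz":0,"rx":0,"ry":0,"rz":0},{"grip":0.5,"dx":0,"dy":0,"dz":0,"rx":0,"ry":0,"rz":0},{"grip":0.5,"dx":0,"dy":0,"dz":0,"rx":0,"ry":0,"rz":0}]'
python3 - <<'E'
from h import *
snap("wrist","w10"); snap("side","s10",(250,220,400,400),3)
E
```

```text
time: 15.55
tool_pos: [0.499, -0.3008, 0.1611]
ee_rot: [-3.133, 0.486, 3.052]
wrist_force: [0.1, 0.1, 0.3]
width: 0.0469
```

View pics/w10.png

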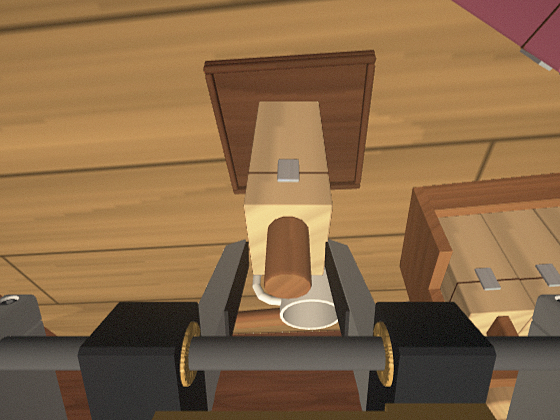

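View pics/s10.png

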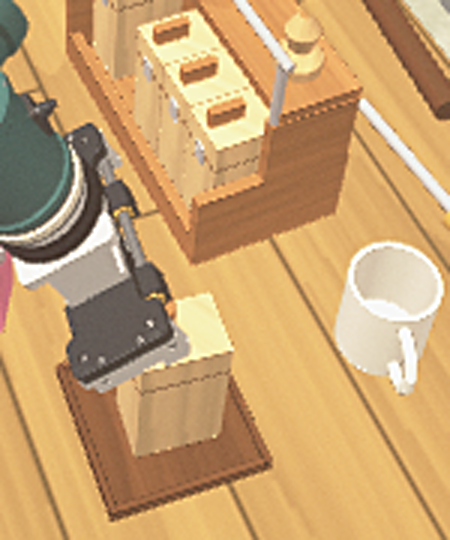

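```bash
python3 -m inch '[{"grip":0.5,"dx":0,"dy":0,"dz":-0.5,"rx":0,"ry":0,"rz":0},{"grip":0.5,"dx":0,"dy":0,"dz":-0.9,"rx":0,"ry":0,"rz":0},{"grip":0.8,"dx":0,"dy":0,"dz":-0.9,"rx":0,"ry":0,"rz":0},{"grip":0.8,"dx":0,"dy":0,"dz":-0.9,"rx":0,"ry":0,"rz":0},{"grip":0.8,"dx":-0.3,"dy":0.2,"dz":-0.9,"rx":0,"ry":0,"rz":0},{"grip":0.8,"dx":-0.3,"dy":0.5,"dz":-0.8,"rx":0,"ry":0,"rz":0},{"grip":0.8,"dx":-0.3,"dy":0.8,"dz":-0.5,"rx":0,"ry":0,"rz":0}]'
python3 - <<'E'
from h import *
plan(np.array([0.40,0.29,0.36]),tool(RK[2],30))
snap("side","s11")
E
```

```text
time: 16.52
tool_pos: [0.4561, -0.2583, 0.2978]
ee_rot: [-3.132, 0.487, 3.05]
wrist_force: [0.3, 0.4, 0.3]
width: 0.0752
p0 [ 0.4561 -0.2583  0.2978] p1 [0.4  0.29 0.36] N 22 d [ 0.055  0.994 -0.164] r [-0.041 -0.019 -0.065] | total mm [ 30.4 546.9 -90.3] deg [-4.53 -2.13 -7.18]
```

View pics/s11.png

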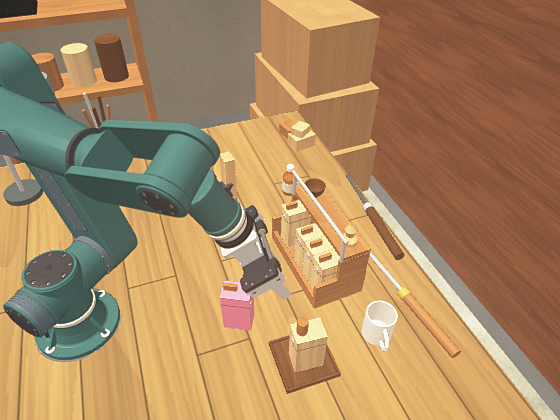

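```bash
python3 -m inch '[{"grip":0.8,"dx":-0.2,"dy":0.95,"dz":-0.6,"rx":-0.04,"ry":-0.02,"rz":-0.07},{"grip":0.8,"dx":-0.2,"dy":0.95,"dz":-0.6,"rx":-0.04,"ry":-0.02,"rz":-0.07},{"grip":0.8,"dx":-0.1,"dy":0.95,"dz":-0.5,"rx":-0.04,"ry":-0.02,"rz":-0.07},{"grip":0.8,"dx":0,"dy":0.95,"dz":-0.3,"rx":-0.04,"ry":-0.02,"rz":-0.07},{"grip":0.8,"dx":0.05,"dy":1,"dz":-0.1,"rx":-0.04,"ry":-0.02,"rz":-0.07},{"grip":0.8,"dx":0.1,"dy":1,"dz":0,"rx":-0.04,"ry":-0.02,"rz":-0.07},{"grip":0.8,"dx":0.1,"dy":1,"dz":0,"rx":-0.04,"ry":-0.02,"rz":-0.07},{"grip":0.8,"dx":0.1,"dy":1,"dz":0,"rx":-0.04,"ry":-0.02,"rz":-0.07},{"grip":0.8,"dx":0.1,"dy":1,"dz":0,"rx":-0.04,"ry":-0.02,"rz":-0.07},{"grip":0.8,"dx":0.1,"dy":1,"dz":0,"rx":-0.04,"ry":-0.02,"rz":-0.07},{"grip":0.8,"dx":0.1,"dy":1,"dz":0,"rx":-0.04,"ry":-0.02,"rz":-0.07},{"grip":0.8,"dx":0.1,"dy":1,"dz":0,"rx":-0.04,"ry":-0.02,"rz":-0.07}]'
python3 - <<'E'
from h import *
plan(np.array([0.40,0.29,0.36]),tool(RK[2],30))
E
```

```text
time: 18.08
tool_pos: [0.4397, 0.0449, 0.3466]
ee_rot: [-3.125, 0.52, 3.138]
wrist_force: [-0.1, 0.3, 0.2]
width: 0.0753
p0 [0.4397 0.0449 0.3466] p1 [0.4  0.29 0.36] N 10 d [ 0.093  0.983 -0.124] r [-0.051 -0.004 -0.054] | total mm [ 23.2 245.7 -31.1] deg [-2.54 -0.22 -2.71]
```

```bash
python3 -m inch '[{"grip":0.8,"dx":0.09,"dy":0.98,"dz":-0.12,"rx":-0.05,"ry":0,"rz":-0.05},{"grip":0.8,"dx":0.09,"dy":0.98,"dz":-0.12,"rx":-0.05,"ry":0,"rz":-0.05},{"grip":0.8,"dx":0.09,"dy":0.98,"dz":-0.12,"rx":-0.05,"ry":0,"rz":-0.05},{"grip":0.8,"dx":0.09,"dy":0.98,"dz":-0.12,"rx":-0.05,"ry":0,"rz":-0.05},{"grip":0.8,"dx":0.09,"dy":0.98,"dz":-0.12,"rx":-0.05,"ry":0,"rz":-0.05},{"grip":0.8,"dx":0.09,"dy":0.98,"dz":-0.12,"rx":-0.05,"ry":0,"rz":-0.05},{"grip":0.8,"dx":0.09,"dy":0.98,"dz":-0.12,"rx":-0.05,"ry":0,"rz":-0.05},{"grip":0.8,"dx":0.09,"dy":0.98,"dz":-0.12,"rx":-0.05,"ry":0,"rz":-0.05},{"grip":0.8,"dx":0.09,"dy":0.7,"dz":-0.12,"rx":-0.05,"ry":0,"rz":-0.05},{"grip":0.8,"dx":0,"dy":0,"dz":0,"rx":0,"ry":0,"rz":0}]'
python3 - <<'E'
from h import *
import pickle
P={n:snap(n,n[0]+"12") for n in ["wrist"]}
pickle.dump(P,open("p12.pkl","wb")); p=P["wrist"]
print([(a["pixel"],a["score"]) for a in spotter.place_of(p,"spacer_center")[:3]])
print([(a["extent"],a["score"]) for a in spotter.regions_of(p,"spacer_center")[:3]])
print(robot.get_obs()["tool_pos"],robot.get_obs()["joint_positions"].round(2))
E
```

```text
time: 19.32
tool_pos: [0.4032, 0.2637, 0.36]
ee_rot: [-3.141, 0.522, -3.095]
wrist_force: [-0.7, 0.2, 1.2]
width: 0.0751
[([424.5, 114.6], 0.92), ([329.5, 143.7], 0.65), ([126.8, 173.6], 0.63)]
[([393.1, 68.9, 472.6, 178.4], 0.86), ([311.6, 101.4, 360.9, 200.6], 0.68)]
[0.40355704 0.26237767 0.36009524] [ 0.66 -0.37  1.58 -0.29  1.49 -1.  ]
```

View pics/w12.png

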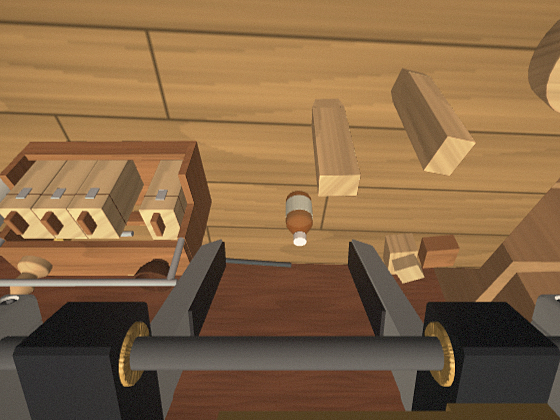

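The wrist view shows two spacers. The one meant is on the left, with its top near (338,187). The gap in the row also shows.

Run:
```python
import pickle,cv2
p=pickle.load(open("p12.pkl","rb"))["wrist"]; f=p["frame"][85:215,270:400,::-1]
cv2.imwrite("pics/w12z.png",cv2.resize(f,(585,585),interpolation=cv2.INTER_CUBIC))
```

```text
(no output)
```

View pics/w12z.png

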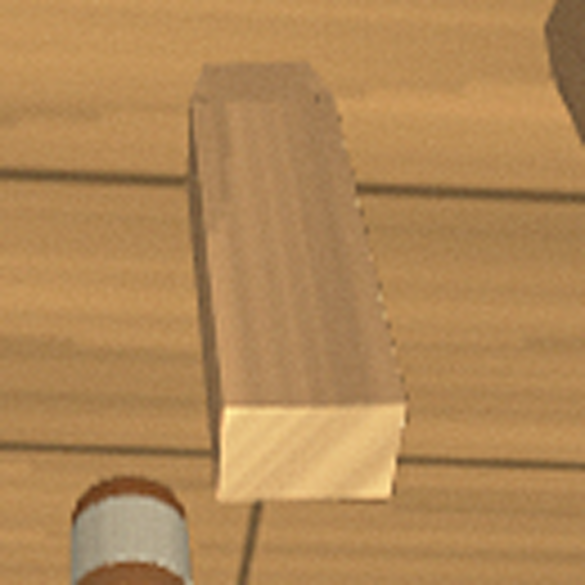

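Run:
```python
from h import *; import pickle
from scipy.optimize import least_squares
p=pickle.load(open("p12.pkl","rb"))["wrist"]
Z=lambda u,v:np.array((270+u/4.5,85+v/4.5))
pts=[(Z(224,405),(-17,-24,180)),(Z(405,403),(-17,24,180)),(Z(390,497),(17,24,180)),(Z(218,500),(17,-24,180)),(Z(205,63),(-17,-18,0)),(Z(310,63),(-17,18,0)),(Z(192,100),(-17,-24,25)),(Z(333,97),(-17,24,25))]
f=lambda t:np.concatenate([proj(p,W(m,t))[0]-u for u,m in pts])
s=least_squares(f,[.5,.33,0]); print(s.x,np.degrees(s.x[2])); print(f(s.x).reshape(-1,2).round(1).tolist())
sp=s.x
# sanity: side / scene initial
P=pickle.load(open("p0.pkl","rb"))
for n in P: print(n,proj(P[n],W([0,0,180],sp)))
T=tool(sp[2],25); g=W([0,0,163],sp)[0]
plan(g+.005*T[:,2]-0.1*T[:,2],T)
plan(g+.005*T[:,2],T)
```

```text
[0.5059966  0.33168792 0.06470054] 3.7070677535072196
[[-0.3, 0.6], [1.1, 0.5], [0.2, 0.5], [-0.5, 0.3], [-0.4, -0.4], [-0.3, -0.8], [-0.5, -0.3], [0.5, -0.2]]
scene [[327.0741937  150.64568987]]
side [[225.27110142 156.45746491]]
p0 [0.4036 0.2624 0.3601] p1 [0.4659 0.3291 0.2491] N 6 d [-0.042  0.423  0.859] r [-0.019  0.165 -0.035] | total mm [ -6.2  63.4 128.9] deg [-0.57  4.96 -1.04]
p0 [0.4036 0.2624 0.3601] p1 [0.5081 0.3318 0.1585] N 10 d [-0.008  0.256  0.915] r [-0.011  0.099 -0.021] | total mm [ -1.9  63.9 228.8] deg [-0.57  4.96 -1.04]
```

```bash
python3 -m inch '[{"grip":0.75,"dx":-0.04,"dy":0.42,"dz":0.85,"rx":-0.02,"ry":0.16,"rz":-0.03},{"grip":0.75,"dx":-0.04,"dy":0.42,"dz":0.85,"rx":-0.02,"ry":0.16,"rz":-0.03},{"grip":0.75,"dx":-0.04,"dy":0.42,"dz":0.85,"rx":-0.02,"ry":0.16,"rz":-0.03},{"grip":0.75,"dx":-0.04,"dy":0.42,"dz":0.85,"rx":-0.02,"ry":0.16,"rz":-0.03},{"grip":0.75,"dx":-0.04,"dy":0.3,"dz":0.7,"rx":-0.02,"ry":0.16,"rz":-0.03},{"grip":0.75,"dx":0,"dy":0,"dz":0,"rx":0,"ry":0,"rz":0}]'
cat > sp.py <<'E'
from h import *; import sys
sp=np.array([0.5060,0.3317,0.0647])
T=tool(sp[2],25); g=W([0,0,165],sp)[0]
plan(g+.005*T[:,2]-float(sys.argv[1])*T[:,2],T,int(sys.argv[2]))
E
python3 sp.py 0.025 4;python3 - <<'E'
from h import *
sp=np.array([0.5060,0.3317,0.0647])
p=snap("wrist","w13",(180,120,380,270),4); print(proj(p,W([[-17,-24,180],[-17,24,180],[17,24,180],[17,-24,180]],sp)).round(1)-[180,120])
E
```

```text
time: 20.23
tool_pos: [0.4584, 0.3146, 0.2594]
ee_rot: [-3.138, 0.44, -3.085]
wrist_force: [-0.1, -0.7, -0.2]
width: 0.0704
p0 [0.4584 0.3146 0.2594] p1 [0.4976 0.3312 0.1831] N 4 d [-0.039  0.144  0.861] r [-0.02   0.011 -0.02 ] | total mm [-3.9 14.4 86.1] deg [-0.41  0.21 -0.4 ]
[[ 94.1  91.6]
 [152.8  91.3]
 [149.4 119.4]
 [ 95.5 119.6]]
```

View pics/w13.png

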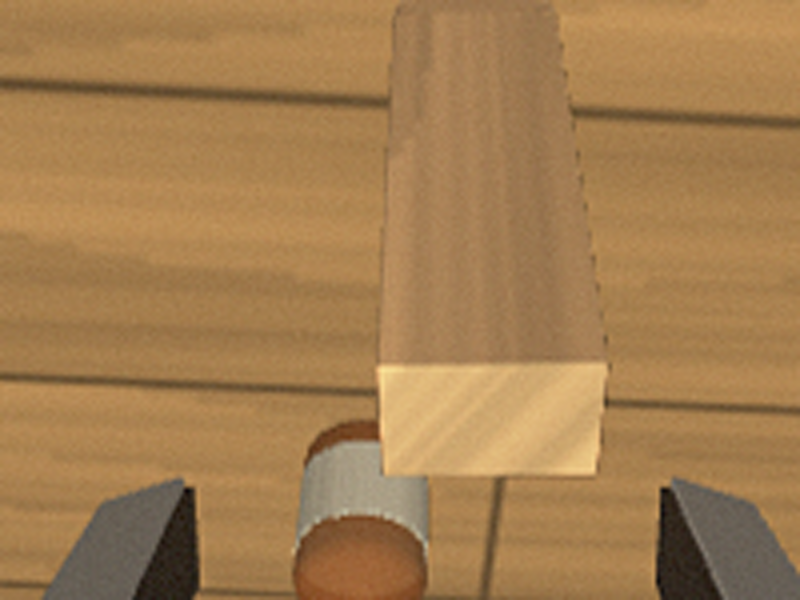

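```bash
python3 -m inch '[{"grip":0.75,"dx":-0.04,"dy":0.25,"dz":0.6,"rx":-0.02,"ry":0,"rz":-0.02},{"grip":0.75,"dx":-0.04,"dy":0.2,"dz":0.8,"rx":-0.02,"ry":0,"rz":-0.02},{"grip":0.75,"dx":-0.04,"dy":0.12,"dz":0.8,"rx":-0.02,"ry":0,"rz":-0.02},{"grip":0.75,"dx":-0.04,"dy":0.05,"dz":0.7,"rx":-0.02,"ry":0,"rz":-0.02},{"grip":0.75,"dx":0,"dy":0,"dz":0,"rx":0,"ry":0,"rz":0}]'; python3 sp.py 0 2
```

```text
time: 20.9
tool_pos: [0.4941, 0.3334, 0.1948]
ee_rot: [3.138, 0.445, -3.078]
wrist_force: [0.2, -0.9, 0.6]
width: 0.0708
p0 [0.4941 0.3334 0.1948] p1 [0.5081 0.3318 0.1605] N 2 d [ 0.043 -0.051  0.738] r [ 0.017  0.047 -0.005] | total mm [ 2.2 -2.6 36.9] deg [ 0.17  0.47 -0.05]
```

```bash
python3 -m inch '[{"grip":0.75,"dx":0.03,"dy":-0.04,"dz":0.4,"rx":0.02,"ry":0.03,"rz":0},{"grip":0.75,"dx":0.03,"dy":-0.04,"dz":0.5,"rx":0,"ry":0.03,"rz":0},{"grip":0.75,"dx":0,"dy":0,"dz":0.35,"rx":0,"ry":0,"rz":0},{"grip":0.75,"dx":0,"dy":0,"dz":0.1,"rx":0,"ry":0,"rz":0},{"grip":0.75,"dx":0,"dy":0,"dz":0,"rx":0,"ry":0,"rz":0}]'; python3 sp.py 0 1
```

```text
time: 21.52
tool_pos: [0.5087, 0.3326, 0.1635]
ee_rot: [3.138, 0.442, -3.079]
wrist_force: [0.1, -0.5, -0.7]
width: 0.0706
p0 [0.5087 0.3326 0.1635] p1 [0.5081 0.3318 0.1605] N 1 d [ 0.074 -0.029  0.098] r [ 0.031  0.062 -0.018] | total mm [ 1.8 -0.7  2.4] deg [ 0.15  0.31 -0.09]
```

```bash
python3 -m inch '[{"grip":0.75,"dx":0.07,"dy":-0.03,"dz":0.09,"rx":0.03,"ry":0.05,"rz":0},{"grip":0,"dx":0,"dy":0,"dz":0,"rx":0,"ry":0,"rz":0},{"grip":0,"dx":0,"dy":0,"dz":0,"rx":0,"ry":0,"rz":0},{"grip":0,"dx":0,"dy":0,"dz":0,"rx":0,"ry":0,"rz":0},{"grip":0,"dx":0,"dy":0,"dz":0,"rx":0,"ry":0,"rz":0}]'; python3 sp.py 0 1
python3 - <<'E'
from h import *
o=robot.get_obs(); print(o["tool_pos"].tolist(),o["ee_rot"].tolist(),o["width"])
E
```

```text
time: 22.15
tool_pos: [0.5082, 0.3321, 0.1616]
ee_rot: [3.14, 0.438, -3.079]
wrist_force: [-0.0, 0.2, -0.7]
width: 0.0479
p0 [0.5082 0.3321 0.1616] p1 [0.5081 0.3318 0.1605] N 1 d [ 0.023 -0.01   0.041] r [ 0.009  0.024 -0.019] | total mm [ 0.6 -0.3  1. ] deg [ 0.05  0.12 -0.1 ]
[0.5081901918446786, 0.33209135003450335, 0.16164291031241423] [3.1400121501763087, 0.43846604064879857, -3.0787296275428475] 0.04788125679377171
```

```bash
cat > ins.py <<'E'
from h import *; import sys
sp=np.array([0.5060,0.3317,0.0647]); pg=np.array([0.50819,0.33209,0.16164]); Rg=Rw([3.14001,0.438466,-3.07873])
def go(x,y,zb,n=None,yaw=None):
    yaw=RK[2] if yaw is None else yaw
    Q=R.from_euler('z',yaw-sp[2]).as_matrix()
    plan(W([x,y,zb])[0]+Q@(pg-W([0,0,0],sp)[0]),Q@Rg,n)
o=robot.get_obs();D=Rw(o["ee_rot"])@Rg.T
foot=o["tool_pos"]+D@(W([0,0,0],sp)[0]-pg)
print("foot rack mm",(R.from_euler('z',-RK[2]).as_matrix()@(foot-[RK[0],RK[1],0])*1000).round(1),"tilt",np.degrees(R.from_matrix(R.from_euler('z',sp[2]-RK[2]).as_matrix().T@D).as_rotvec()).round(2),"F",o["wrist_force"].round(1),"w",o["width"].round(4))
a=sys.argv[1:]
go(float(a[0]),float(a[1]),float(a[2]),int(a[3]) if len(a)>3 else None)
E
python3 -m inch '[{"grip":0,"dx":-0.2,"dy":0,"dz":-0.43,"rx":0,"ry":0,"rz":0},{"grip":0,"dx":-0.35,"dy":0,"dz":-0.8,"rx":0,"ry":0,"rz":0},{"grip":0,"dx":-0.39,"dy":0,"dz":-0.83,"rx":0,"ry":0,"rz":0},{"grip":0,"dx":-0.39,"dy":0,"dz":-0.83,"rx":0,"ry":0,"rz":0},{"grip":0,"dx":-0.39,"dy":0,"dz":-0.83,"rx":0,"ry":0,"rz":0},{"grip":0,"dx":-0.39,"dy":0,"dz":-0.83,"rx":0,"ry":0,"rz":0},{"grip":0,"dx":-0.3,"dy":-0.3,"dz":-0.7,"rx":0,"ry":0,"rz":0}]'; python3 ins.py -130 53 200
```

```text
time: 23.02
tool_pos: [0.5055, 0.3236, 0.3093]
ee_rot: [-3.14, 0.431, -3.076]
wrist_force: [0.7, 0.6, -2.4]
width: 0.0476Traceback (most recent call last):
  File "ins.py", line 9, in <module>
    print("foot rack mm",(R.from_euler('z',-RK[2]).as_matrix()@(foot-[RK[0],RK[1],0])*1000).round(1),"tilt",np.degrees(R.from_matrix(R.from_euler('z',sp[2]-RK[2]).as_matrix().T@D).as_rotvec()).round(2),"F",o["wrist_force"].round(1),"w",o["width"].round(4))
                                                                                                                                                                                                                                            ^^^^^^^^^^^^^^^^
AttributeError: 'float' object has no attribute 'round'
```

```bash
sed -i 's/,"w",o\["width"\].round(4)/,"w",o["width"]/; s/R.from_matrix(R.from_euler(.z.,sp\[2\]-RK\[2\]).as_matrix().T@D)/R.from_matrix(D@R.from_euler("z",sp[2]-RK[2]).as_matrix())/' ins.py; python3 ins.py -130 53 200
```

```text
foot rack mm [-140.9  353.7  147.7] tilt [-0.2   0.43  0.81] F [ 0.7  0.6 -2.4] w 0.047573476399091895
p0 [0.5055 0.3236 0.3093] p1 [0.5307 0.0233 0.3616] N 13 d [-0.089 -0.927 -0.136] r [ 0.003 -0.007  0.012] | total mm [ -29.  -301.3  -44.1] deg [ 0.18 -0.44  0.8 ]
```

```bash
python3 -m inch '[{"grip":0,"dx":-0.2,"dy":-0.6,"dz":-0.5,"rx":0,"ry":-0.01,"rz":0.01},{"grip":0,"dx":-0.2,"dy":-0.9,"dz":-0.4,"rx":0,"ry":-0.01,"rz":0.01},{"grip":0,"dx":-0.1,"dy":-0.93,"dz":-0.2,"rx":0,"ry":-0.01,"rz":0.01},{"grip":0,"dx":-0.08,"dy":-0.93,"dz":-0.1,"rx":0,"ry":-0.01,"rz":0.01},{"grip":0,"dx":-0.05,"dy":-0.93,"dz":0,"rx":0,"ry":-0.01,"rz":0.01},{"grip":0,"dx":-0.05,"dy":-0.93,"dz":0,"rx":0,"ry":-0.01,"rz":0.01},{"grip":0,"dx":-0.05,"dy":-0.93,"dz":0,"rx":0,"ry":-0.01,"rz":0.01},{"grip":0,"dx":-0.05,"dy":-0.93,"dz":0,"rx":0,"ry":-0.01,"rz":0.01},{"grip":0,"dx":-0.05,"dy":-0.93,"dz":0,"rx":0,"ry":-0.01,"rz":0.01},{"grip":0,"dx":-0.05,"dy":-0.9,"dz":0,"rx":0,"ry":-0.01,"rz":0.01},{"grip":0,"dx":-0.05,"dy":-0.8,"dz":0,"rx":0,"ry":-0.01,"rz":0.01},{"grip":0,"dx":-0.05,"dy":-0.5,"dz":0,"rx":0,"ry":-0.01,"rz":0.01}]'; python3 ins.py -130 53 200
```

```text
time: 24.52
tool_pos: [0.5253, 0.0497, 0.3508]
ee_rot: [-3.137, 0.438, -3.092]
wrist_force: [-1.3, 0.3, -2.5]
width: 0.0478
foot rack mm [-134.1   78.8  189.2] tilt [-0.3  -0.01 -0.15] F [-1.3  0.3 -2.5] w 0.04782499832954913
p0 [0.5253 0.0497 0.3508] p1 [0.5307 0.0233 0.3616] N 2 d [-0.166 -0.534 -0.159] r [-0.034 -0.001 -0.001] | total mm [ -8.3 -26.7  -8. ] deg [-0.34 -0.01 -0.01]
```

```bash
python3 -m inch '[{"grip":0,"dx":-0.16,"dy":-0.55,"dz":-0.16,"rx":-0.03,"ry":0,"rz":0},{"grip":0,"dx":-0.1,"dy":-0.3,"dz":-0.1,"rx":-0.03,"ry":0,"rz":0},{"grip":0,"dx":0,"dy":0,"dz":0,"rx":0,"ry":0,"rz":0}]'; python3 ins.py -60 53 190
python3 - <<'E'
from h import *
import pickle
P={n:snap(n,n[0]+"14") for n in ["wrist","side","scene"]}
pickle.dump(P,open("p14.pkl","wb"))
f=P["side"]["frame"][150:310,250:400,::-1];cv2.imwrite("pics/s14z.png",cv2.resize(f,(562,600),interpolation=cv2.INTER_CUBIC))
E
```

```text
time: 24.9
tool_pos: [0.5286, 0.0262, 0.3595]
ee_rot: [3.14, 0.437, -3.094]
wrist_force: [0.6, -0.4, -3.1]
width: 0.0477
foot rack mm [-132.2   56.   197.8] tilt [-0.03  0.08 -0.15] F [ 0.6 -0.4 -3.1] w 0.04772852018352127
p0 [0.5286 0.0262 0.3595] p1 [0.6006 0.0269 0.3516] N 3 d [-0.825 -0.038  0.501] r [-0.006 -0.005 -0.008] | total mm [-61.9  -2.8  37.6] deg [-0.09 -0.08 -0.13]
```

View pics/w14.png

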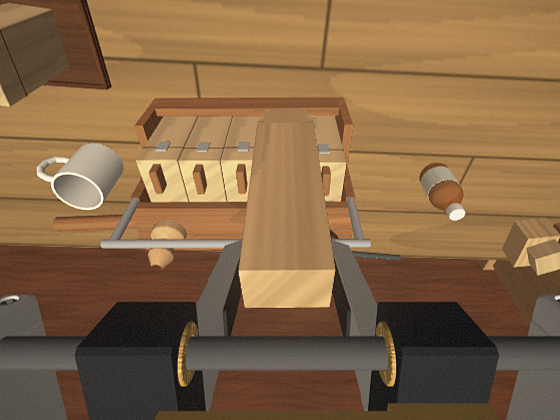

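View pics/s14z.png

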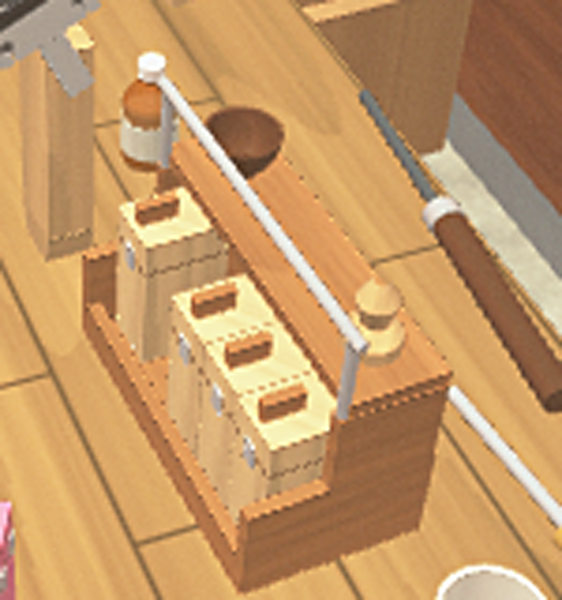

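Run:
```python
from h import *; import pickle
p=pickle.load(open("p12.pkl","rb"))["wrist"]; f=p["frame"][130:270,0:220,::-1]
cv2.imwrite("pics/w12g.png",cv2.resize(f,(792,504),interpolation=cv2.INTER_CUBIC))
p=pickle.load(open("p14.pkl","rb"))["side"]; f=p["frame"][190:270,270:350,::-1]
cv2.imwrite("pics/s14g.png",cv2.resize(f,(600,600),interpolation=cv2.INTER_CUBIC))
```

```text
(no output)
```

View pics/w12g.png

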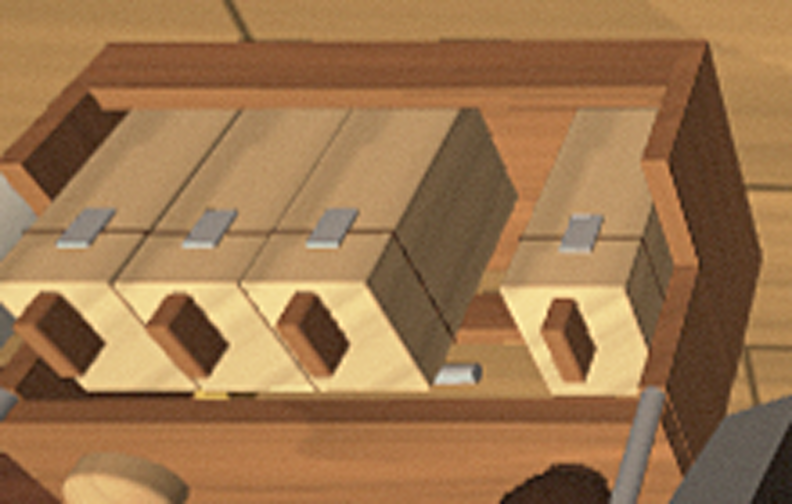

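View pics/s14g.png

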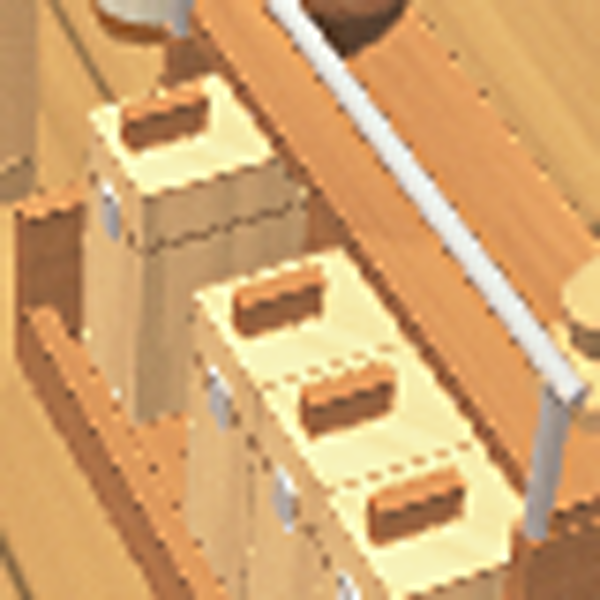

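Run:
```python
from h import *; import pickle
p=pickle.load(open("p12.pkl","rb"))["wrist"]
Ri=R.from_euler('z',-RK[2]).as_matrix()
r=lambda w:(Ri@(w-[RK[0],RK[1],0])*1000).round(1)
Z=lambda u,v:(u/3.6,130+v/3.6)
for n,u in dict(a_l=(-3,280),b_l=(113,282),c_l=(242,282),c_r=(367,282),e_l=(503,290),e_r=(630,287)).items(): print("w12",n,r(atz(p,Z(*u),.14)))
for n,u,z,m in [("wall fl",(3,160),.09,(-75,-144,90)),("wall fr",(645,158),.09,(-75,132,90)),("wall fr out",(668,160),.09,(-75,144,90)),("bfr",(708,42),0,(-75,144,0)),("bfl",(108,44),0,(-75,-144,0))]: print(n,r(atz(p,Z(*u),z)),m)
q=pickle.load(open("p14.pkl","rb"))["side"]
Y=lambda u,v:(270+u/7.5,190+v/7.5)
for n,u in dict(e_fl=(92,115),e_fr=(142,195),c_fl=(198,290),e_rr=(272,155)).items(): print("side",n,r(atz(q,Y(*u),.14)))
print("side e foot fr",r(atz(q,Y(140,420),.01)))
```

```text
w12 a_l [ -58.1 -121.8  140. ]
w12 b_l [-56.7 -75.2 140. ]
w12 c_l [-56.5 -22.6 140. ]
w12 c_r [-56.3  28.5 140. ]
w12 e_l [-51.2  82.4 140. ]
w12 e_r [-52.8 135.  140. ]
wall fl [ -79.2 -136.4   90. ] (-75, -144, 90)
wall fr [-79.1 136.2  90. ] (-75, 132, 90)
wall fr out [-77.9 145.7  90. ] (-75, 144, 90)
bfr [-74.5 144.5   0. ] (-75, 144, 0)
bfl [ -74.7 -144.2   -0. ] (-75, -144, 0)
side e_fl [-46.9 125.4 140. ]
side e_fr [-47.9  77.3 140. ]
side c_fl [-50.1  23.7 140. ]
side e_rr [  6.9  78.  140. ]
side e foot fr [-43.1  80.6  10. ]
```

```bash
python3 -m inch '[{"grip":0,"dx":-0.7,"dy":-0.05,"dz":0.4,"rx":0,"ry":0,"rz":0},{"grip":0,"dx":-0.8,"dy":-0.05,"dz":0.45,"rx":0,"ry":0,"rz":0},{"grip":0,"dx":-0.7,"dy":-0.03,"dz":0.4,"rx":0,"ry":0,"rz":0},{"grip":0,"dx":-0.3,"dy":0,"dz":0.15,"rx":0,"ry":0,"rz":0},{"grip":0,"dx":0,"dy":0,"dz":0,"rx":0,"ry":0,"rz":0}]'; python3 ins.py -38 52.6 190
```

```text
time: 25.68
tool_pos: [0.6009, 0.0311, 0.3528]
ee_rot: [3.139, 0.435, -3.088]
wrist_force: [0.5, 0.0, -1.7]
width: 0.0481
foot rack mm [-60.1  57.3 191.2] tilt [0.02 0.21 0.24] F [ 0.5  0.  -1.7] w 0.048074008413028016
p0 [0.6009 0.0311 0.3528] p1 [0.6226 0.0276 0.3516] N 1 d [-0.76  -0.186  0.405] r [ 0.027 -0.043  0.041] | total mm [-19.   -4.6  10.1] deg [ 0.14 -0.21  0.21]
```

```bash
python3 -m inch '[{"grip":0,"dx":-0.38,"dy":-0.1,"dz":0.2,"rx":0.01,"ry":-0.02,"rz":0.02},{"grip":0,"dx":-0.38,"dy":-0.1,"dz":0.2,"rx":0.01,"ry":-0.02,"rz":0.02},{"grip":0,"dx":0,"dy":0,"dz":0,"rx":0,"ry":0,"rz":0}]'; python3 ins.py -38 52.6 145 4
python3 - <<'E'
from h import *
p=snap("side","s15",(250,130,400,290),3.7)
E
```

```text
time: 26.05
tool_pos: [0.6232, 0.0272, 0.3524]
ee_rot: [3.14, 0.439, -3.092]
wrist_force: [-0.2, -0.9, -2.1]
width: 0.0474
foot rack mm [-37.3  52.2 190.8] tilt [ 0.02 -0.05  0.03] F [-0.2 -0.9 -2.1] w 0.04744465276553281
p0 [0.6232 0.0272 0.3524] p1 [0.6226 0.0276 0.3066] N 4 d [0.2   0.004 0.412] r [0.001 0.003 0.001] | total mm [20.   0.4 41.2] deg [0.02 0.05 0.02]
```

View pics/s15.png

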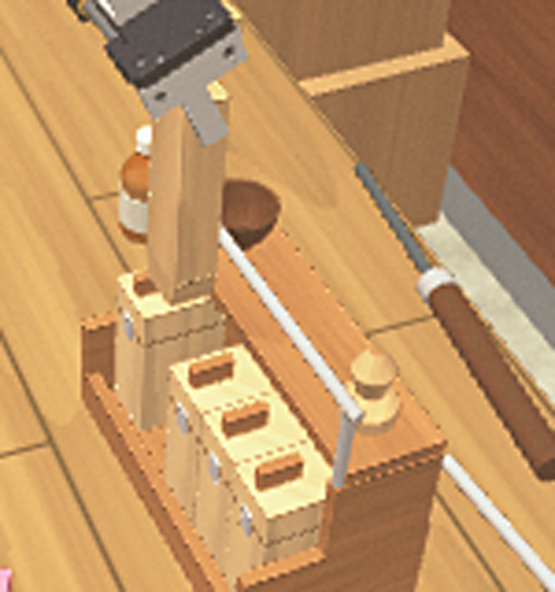

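```bash
python3 -m inch '[{"grip":0,"dx":0.18,"dy":0,"dz":0.37,"rx":0,"ry":0,"rz":0},{"grip":0,"dx":0.2,"dy":0,"dz":0.4,"rx":0,"ry":0,"rz":0},{"grip":0,"dx":0.2,"dy":0,"dz":0.4,"rx":0,"ry":0,"rz":0},{"grip":0,"dx":0.1,"dy":0,"dz":0.2,"rx":0,"ry":0,"rz":0},{"grip":0,"dx":0,"dy":0,"dz":0,"rx":0,"ry":0,"rz":0}]'; python3 ins.py -38 52.6 120 4
python3 - <<'E'
from h import *
p=snap("side","s16",(270,150,350,270),5); p=snap("scene","c16",(240,180,360,300),5)
E
```

```text
time: 26.72
tool_pos: [0.6209, 0.0274, 0.3104]
ee_rot: [3.139, 0.437, -3.092]
wrist_force: [-0.1, -0.1, -1.5]
width: 0.048
foot rack mm [-40.   52.5 148.7] tilt [0.03 0.08 0.03] F [-0.1 -0.1 -1.5] w 0.047974611366869625
p0 [0.6209 0.0274 0.3104] p1 [0.6226 0.0276 0.2816] N 4 d [0.106 0.001 0.268] r [ 0.002 -0.004  0.001] | total mm [10.6  0.1 26.8] deg [ 0.04 -0.08  0.01]
```

View pics/s16.png

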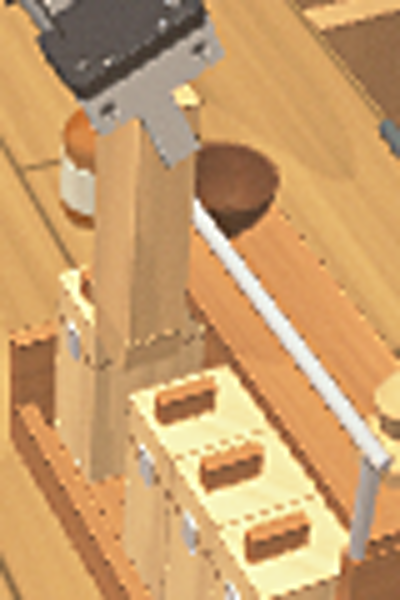

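View pics/c16.png

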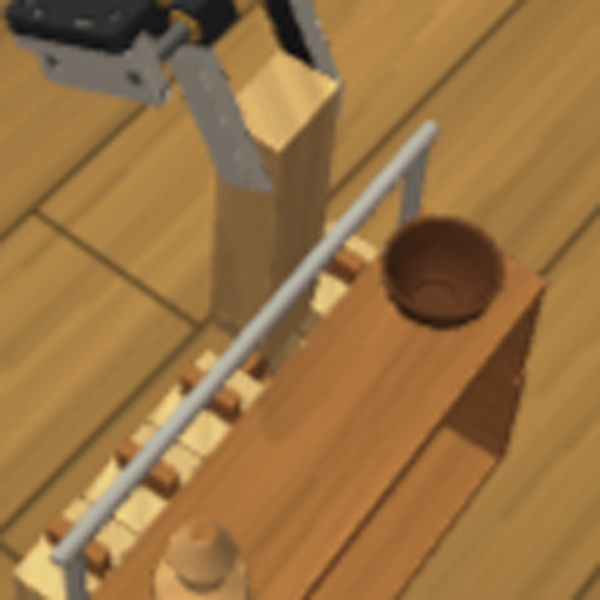

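```bash
python3 -m inch '[{"grip":0,"dx":0.11,"dy":0,"dz":0.27,"rx":0,"ry":0,"rz":0},{"grip":0,"dx":0.11,"dy":0,"dz":0.27,"rx":0,"ry":0,"rz":0},{"grip":0,"dx":0.11,"dy":0,"dz":0.27,"rx":0,"ry":0,"rz":0},{"grip":0,"dx":0.11,"dy":0,"dz":0.2,"rx":0,"ry":0,"rz":0}]'; python3 ins.py -38 52.6 90 4
```

```text
time: 27.32
tool_pos: [0.6226, 0.0274, 0.2837]
ee_rot: [3.14, 0.441, -3.091]
wrist_force: [-0.1, 0.1, -0.7]
width: 0.0481
foot rack mm [-37.6  52.4 122. ] tilt [ 0.01 -0.15  0.03] F [-0.1  0.1 -0.7] w 0.04806821652302043
p0 [0.6226 0.0274 0.2837] p1 [0.6226 0.0276 0.2516] N 4 d [0.136 0.002 0.29 ] r [0.001 0.007 0.001] | total mm [13.6  0.2 29. ] deg [0.02 0.15 0.03]
```

```bash
python3 -m inch '[{"grip":0,"dx":0.135,"dy":0,"dz":0.29,"rx":0,"ry":0.01,"rz":0},{"grip":0,"dx":0.135,"dy":0,"dz":0.29,"rx":0,"ry":0.01,"rz":0},{"grip":0,"dx":0.135,"dy":0,"dz":0.29,"rx":0,"ry":0.01,"rz":0}]'; python3 ins.py -38 52.6 60 4;  python3 -m inch '[{"grip":0,"dx":0.135,"dy":0,"dz":0.29,"rx":0,"ry":0,"rz":0},{"grip":0,"dx":0.135,"dy":0,"dz":0.29,"rx":0,"ry":0,"rz":0},{"grip":0,"dx":0.135,"dy":0,"dz":0.29,"rx":0,"ry":0,"rz":0}]'; python3 ins.py -38 52.6 30 4
```

```text
time: 27.7
tool_pos: [0.6227, 0.0275, 0.2579]
ee_rot: [3.14, 0.438, -3.092]
wrist_force: [0.8, 0.3, -1.6]
width: 0.048
foot rack mm [-38.   52.4  96.3] tilt [0.01 0.02 0.03] F [ 0.8  0.3 -1.6] w 0.04801109014810547
p0 [0.6227 0.0275 0.2579] p1 [0.6226 0.0276 0.2216] N 4 d [0.154 0.001 0.328] r [ 0.001 -0.001  0.001] | total mm [15.4  0.1 32.8] deg [ 0.02 -0.02  0.02]
time: 28.08
tool_pos: [0.6227, 0.0275, 0.232]
ee_rot: [3.14, 0.438, -3.091]
wrist_force: [-0.1, 0.1, -1.3]
width: 0.048
foot rack mm [-38.1  52.5  70.4] tilt [0.01 0.03 0.03] F [-0.1  0.1 -1.3] w 0.048025081065372066
p0 [0.6227 0.0275 0.232 ] p1 [0.6226 0.0276 0.1916] N 4 d [0.172 0.001 0.365] r [ 0.001 -0.002  0.001] | total mm [17.2  0.1 36.5] deg [ 0.02 -0.03  0.02]
```

Smooth so far, with no contact force. Continuing down.

```bash
python3 -m inch '[{"grip":0,"dx":0.14,"dy":0,"dz":0.3,"rx":0,"ry":0,"rz":0},{"grip":0,"dx":0.14,"dy":0,"dz":0.3,"rx":0,"ry":0,"rz":0},{"grip":0,"dx":0.14,"dy":0,"dz":0.29,"rx":0,"ry":0,"rz":0},{"grip":0,"dx":0.08,"dy":0,"dz":0.17,"rx":0,"ry":0,"rz":0}]'; python3 ins.py -38 52.6 20 4;  python3 - <<'E'
from h import *
p=snap("side","s17",(270,150,350,270),5)
E
```

```text
time: 28.58
tool_pos: [0.6223, 0.0276, 0.2]
ee_rot: [3.14, 0.437, -3.092]
wrist_force: [0.7, -0.8, -1.6]
width: 0.048
foot rack mm [-38.5  52.6  38.4] tilt [0.01 0.08 0.03] F [ 0.7 -0.8 -1.6] w 0.04796306863807311
p0 [0.6223 0.0276 0.2   ] p1 [0.6226 0.0276 0.1816] N 4 d [0.075 0.    0.168] r [ 0.001 -0.004  0.001] | total mm [ 7.5  0.  16.8] deg [ 0.02 -0.08  0.02]
```

View pics/s17.png

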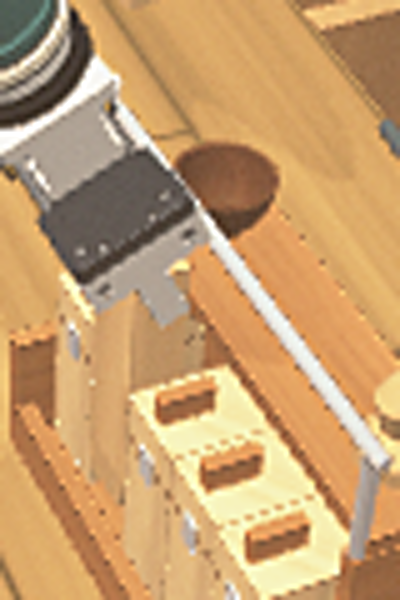

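```bash
python3 -m inch '[{"grip":0,"dx":0.1,"dy":0,"dz":0.22,"rx":0,"ry":0,"rz":0},{"grip":0,"dx":0.1,"dy":0,"dz":0.22,"rx":0,"ry":0,"rz":0},{"grip":0,"dx":0.07,"dy":0,"dz":0.15,"rx":0,"ry":0,"rz":0},{"grip":0,"dx":0.06,"dy":0,"dz":0.12,"rx":0,"ry":0,"rz":0}]'; python3 ins.py -38 52.6 10 4
```

```text
time: 29.12
tool_pos: [0.6225, 0.0276, 0.1793]
ee_rot: [3.14, 0.437, -3.091]
wrist_force: [0.6, -0.2, -1.1]
width: 0.048
foot rack mm [-38.3  52.6  17.7] tilt [0.01 0.06 0.03] F [ 0.6 -0.2 -1.1] w 0.047975375525002986
p0 [0.6225 0.0276 0.1793] p1 [0.6226 0.0276 0.1716] N 4 d [0.032 0.    0.07 ] r [ 0.001 -0.003  0.001] | total mm [3.2 0.  7. ] deg [ 0.02 -0.06  0.02]
```

```bash
python3 -m inch '[{"grip":0,"dx":0.05,"dy":0,"dz":0.1,"rx":0,"ry":0,"rz":0},{"grip":0,"dx":0.04,"dy":0,"dz":0.08,"rx":0,"ry":0,"rz":0},{"grip":0,"dx":0.03,"dy":0,"dz":0.06,"rx":0,"ry":0,"rz":0}]'; python3 -m inch '[{"grip":0,"dx":0.03,"dy":0,"dz":0.05,"rx":0,"ry":0,"rz":0},{"grip":0,"dx":0.02,"dy":0,"dz":0.04,"rx":0,"ry":0,"rz":0}]'; python3 ins.py -38 52.6 10 4
```

```text
time: 29.5
tool_pos: [0.6224, 0.0276, 0.1723]
ee_rot: [3.14, 0.438, -3.092]
wrist_force: [0.9, -0.1, -1.6]
width: 0.0476
time: 29.75
tool_pos: [0.6231, 0.0276, 0.1716]
ee_rot: [3.14, 0.441, -3.091]
wrist_force: [-2.2, -0.4, 2.7]
width: 0.0475
foot rack mm [-37.1  52.5  10. ] tilt [ 0.01 -0.14  0.03] F [-2.2 -0.4  2.7] w 0.047480204330773726
p0 [0.6231 0.0276 0.1716] p1 [0.6226 0.0276 0.1716] N 4 d [ 0.004  0.001 -0.002] r [0.001 0.007 0.001] | total mm [ 0.4  0.1 -0.2] deg [0.01 0.14 0.02]
```

```bash
python3 -m inch '[{"grip":0.6,"dx":0,"dy":0,"dz":0,"rx":0,"ry":0,"rz":0},{"grip":0.6,"dx":0,"dy":0,"dz":0,"rx":0,"ry":0,"rz":0},{"grip":0.6,"dx":0,"dy":0,"dz":0,"rx":0,"ry":0,"rz":0}]';python3 - <<'E'
from h import *
p=snap("wrist","w18",(130,60,430,285),2.6)
E
```

```text
time: 30.12
tool_pos: [0.6238, 0.0275, 0.1726]
ee_rot: [3.14, 0.443, -3.091]
wrist_force: [-0.1, -0.3, 0.6]
width: 0.0565
```

View pics/w18.png

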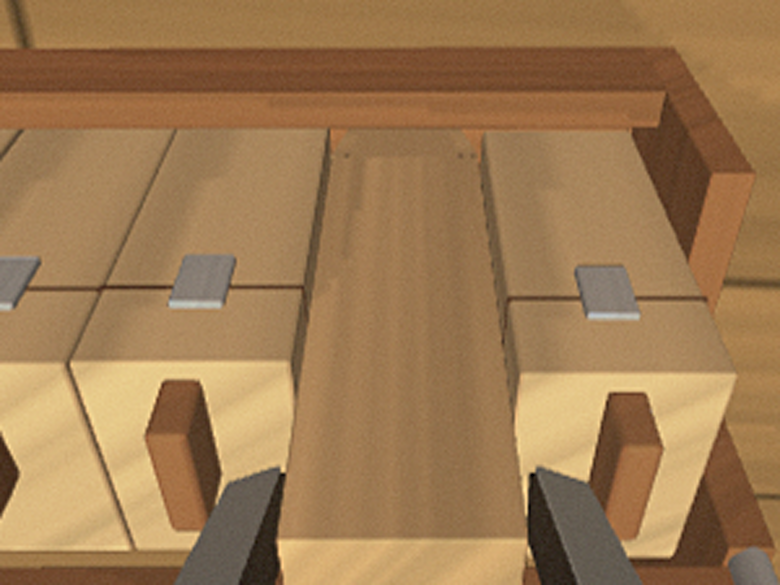

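The spacer stands in the gap between its neighbours, with both fingers clear. I'll retreat along the tool axis.

```bash
python3 -m inch '[{"grip":0.6,"dx":0,"dy":0,"dz":-0.3,"rx":0,"ry":0,"rz":0},{"grip":0.6,"dx":0,"dy":0,"dz":-0.6,"rx":0,"ry":0,"rz":0},{"grip":0.6,"dx":0,"dy":0,"dz":-0.8,"rx":0,"ry":0,"rz":0},{"grip":0.6,"dx":0,"dy":0,"dz":-0.9,"rx":0,"ry":0,"rz":0},{"grip":0.6,"dx":0,"dy":0,"dz":-0.9,"rx":0,"ry":0,"rz":0},{"grip":0.6,"dx":0,"dy":0,"dz":-0.9,"rx":0,"ry":0,"rz":0},{"grip":0.6,"dx":0.3,"dy":0,"dz":-0.8,"rx":0,"ry":0,"rz":0},{"grip":0.6,"dx":0,"dy":0,"dz":0,"rx":0,"ry":0,"rz":0},{"grip":0.6,"dx":0,"dy":0,"dz":0,"rx":0,"ry":0,"rz":0}]';python3 - <<'E'
from h import *
P={n:snap(n,n[0]+"19") for n in ["wrist","side","scene"]}
rk=W([-37.5,53,10])[0]; t=np.array([RK[0],RK[1],RK[2]])
for n in P: print(n,proj(P[n],W([[-54.5,29,190],[-54.5,77,190],[-20.5,77,190],[-20.5,29,190]])).round(1).tolist())
f=P["side"]["frame"][150:390,230:400,::-1];cv2.imwrite("pics/s19z.png",cv2.resize(f,(425,600),interpolation=cv2.INTER_CUBIC))
E
```

```text
time: 31.3
tool_pos: [0.558, 0.024, 0.2992]
ee_rot: [-3.141, 0.453, -3.091]
wrist_force: [1.2, 0.2, 0.0]
width: 0.0565
wrist [[260.1, 199.5], [312.4, 199.5], [310.6, 225.3], [262.1, 225.3]]
side [[294.8, 214.6], [287.3, 203.5], [298.5, 200.3], [306.3, 211.2]]
scene [[282.8, 238.1], [294.0, 225.5], [305.1, 232.1], [294.0, 245.1]]
```

View pics/w19.png

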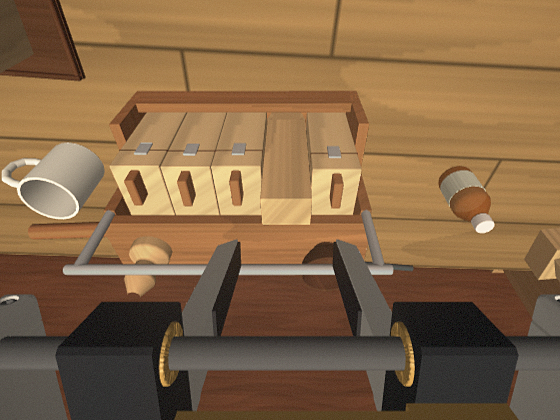

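View pics/s19z.png

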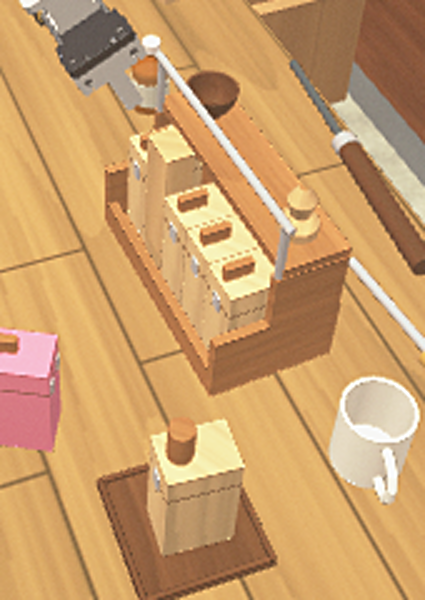

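View pics/s19.png

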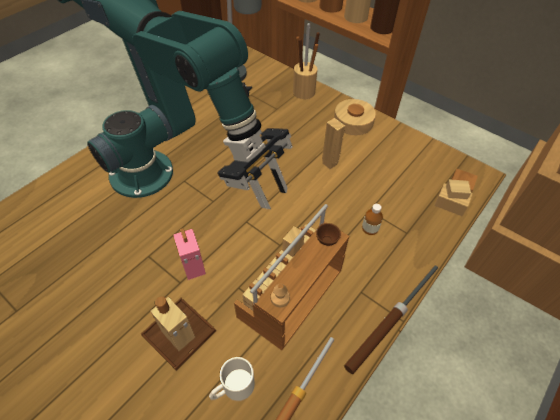

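Run:
```python
from h import *
o=robot.get_obs(); print(o["time"],o["wrist_force"]); print(robot.close_job())
```

```text
31.45 [0.02427891 0.20217054 0.22124467]
the job is handed in; nothing more can be done
None
```

The job is done and handed in at 31.5 s of the 56 s allowed. The hand-in reports no verdict, so what follows is from my own checks.

- **Case:** I pinched the knob case with the gripper leaning back 27°. I tipped it about 17° about its front foot, lifted it over the lip and drew it free. It now stands upright near the middle of the tray, turned about 8° to the rack's line. I let go only after the wrist force showed the tray carrying its weight.
- **Spacer:** I took the one farthest to the robot's right and lowered it into the gap. Contact came with its foot at z 10 mm, the height of the rack's floor. In the last wrist picture its top lies within about 2 pixels of where a fully seated spacer should appear.
- **Everything else:** in the last pictures the other four cases stand in their places. The bowl, finial, bottle, mug and the pink case look undisturbed. The gripper is clear and the wrist force was near zero at hand-in.
- **Forces:** the largest wrist force I read at the end of a move was about 6 N.

The camera views disagreed by a few millimetres on the row's position: the gap centre came out between 50.5 and 55.4 mm along the rack. I aimed at 52.6 mm, which matched where the knob had actually been gripped, and the spacer went in without side force.

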